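# Bring an oven driver module under the inspection light

## Task

First push the empty carrier on the inspection slide along the rails to the robot's left, into its first detent, the loading station. Then set the oven driver module down gently in the carrier's tray, push the carrier on to the very next detent, beside the light bar, and leave it there. Last, roll the dimmer's thumbwheel exactly three clicks up from off (top of the wheel to the left as the robot sees it), so that its white line passes from the shortest tick to the longest, and leave everything else on the bench where it is.

Things in the scene. Friction and masses are not known exactly. Their poses are not given: they have to be found in the camera images.
- carrier (a joint): Carrier's position along the slide, m; grows to the slide's +y (the robot's left). Starts short of the first detent. Detents at 0.120 (loading), 0.240 (light), 0.360 (not used); end stop 0.385. It slides with about 1 N, but a hump from 18 to 0 mm before each detent (top at 9 mm) takes 7 to 8 N; past the top it runs ahead by itself and centres in the detent, as it does if left within 5 mm of it.
- cradle (a point): Centre of the floor of the carrier's tray; x across the rails, y along them (direction of travel). The carrier is a grey deck 90 x 210 mm, top 42 mm above the bench, on two aluminium rails (30 mm high, 90 mm wide over both, 600 mm long). The tray inside is 70 mm in x by 154 mm in y, its rim 8 mm high.
- push_tab (a point): Centre of the steel push tab, an upright plate at the trailing (robot's right) end of the carrier: 60 mm in x, 12 mm thick in y, from 42 to 112 mm above the bench, 115 mm behind the tray's centre. Push on its trailing face; the deck reaches 4 mm behind that face, then there are only the rails.
- load_station (a point): Fixed point on the slide where cradle is when the carrier sits in the loading detent; its y axis is the direction of travel. Black index plates on both sides of the slide mark each of the three stations; white marks half-way along the tray's rim come level with them.
- light_station (a point): The same for the light station, 120 mm further along y. The slim light bar (120 mm long, 240 mm high, on a post) stands there, 105 mm or more beyond the rails' centre line on the side away from the robot.
- driver_centre (a point): Centre (half-way up) of the loose oven driver module: a finned aluminium block on a black base with white connectors at the ends, 44 mm (its x) by 130 mm (its y, long) by 60 mm high, 0.35 to 0.65 kg. In the tray its long side lies along the rails, either way round; its centre is then 30 mm above the tray floor.
- dimmer: Fixed grey dimmer box, 60 mm (x) by 130 mm (y) by 58 mm high, origin at the centre of its underside. A black knurled thumbwheel, 80 mm diameter and 18 mm wide, stands out of its top; its axle lies along the box's x, 45 mm above the bench. The module and the dimmer may have changed places.
- wheel_top (a point): Topmost point of the thumbwheel's edge, 85 mm above the bench; axes as the box.
- thumbwheel (a joint): Wheel angle, rad: 0 = off, grows as the top edge moves to the box's +y (robot's left), to six clicks. One click = 0.419 (16.8 mm of edge), three = 1.257. It springs into the nearest click when let go; 1 to 2 N at the edge turns it, by friction of a fingertip pressed on it. White line at 0: 36 deg to the -y side of the top, by the shortest tick; at three clicks: 36 deg to +y, by the longest.
- screwdriver: Bystander: loose black-handled screwdriver, 150 mm long, between the module and the dimmer
- wrench: Bystander: loose steel wrench, 190 mm
- mug: Bystander: white mug, 80 mm wide, 90 mm high
- mouse: Bystander: black computer mouse, 100 mm
- hone: Bystander: grey flat honing block, 50 x 200 x 22 mm
- driver: The same module as a body, origin at the centre of its underside.
Mind the look-alikes: they are no part of the job. Leave any green, turquoise or yellow look-alike of the driver alone.

How it is judged:
By the outcome, as a careful person would: the job done as asked, in the order asked, and still so for the second after the job is handed in, with the robot touching nothing.
It also fails if it takes over 72 s, if anything falls off the work surface, if the arm or the gripper's body presses on something with over 40 N, if the wrist force passes 120 N, or if a joint passes its speed limit or range.

## Robot

A 6-joint arm with a two-finger parallel gripper is mounted at the origin on the work surface. World frame = base frame: x ahead of the robot, y to its left, z up, the work surface at z = 0. Lengths are in m, angles in degrees, forces in N, time in s.
With the tool pointing down it reaches from about 0.275 to 1 m from the base axis. Payload 8.4 kg.
Tool frame: the origin (TCP) lies at the very end of the fingers, on their centre line; the grasp point (between the pads) lies 19 mm behind it; z points along the fingers, y is the direction in which the jaws open and shut (so a half turn about z gives the same grasp; the last joint's range is limited). The gripper opens to 85 mm and grips with 20 to 120 N. Pads are 22 mm wide; open, the fingers measure 114 mm over their backs; the gripper's body (76 mm by 85 mm) begins 54 mm behind the grasp point. The pads swing forward as they close: fully open they stand 13 mm farther back than shut.
Start: joints at [67.013, 20.225, 93.587, -0, 66.188, -0.138], TCP at [0.243, 0.576, 0.231] pointing down, gripper open.
Joint ranges: [-150.9, 150.9], [-52.94, 120.26], [3.33, 152.33], [-74.26, 254.26], [0, 154.13], [-172.89, 172.89]. Speed limits (degrees/s): [127.2, 127.2, 159.86, 180, 180, 180].

## Interface

Orientations are given as [roll, pitch, yaw] about the fixed x, y, z axes, in that order (R = Rz(yaw) Ry(pitch) Rx(roll)).
In Python, from bench import bot gives the robot as it stands.
- The arm moves only by the shell command python3 -m jog 'ROWS'. ROWS is JSON, a list of rows, each a list of 5 numbers: the shift along the tool's x, y, z in units of 0.1 m (1.0 is 0.1 m), then the turn about the tool's z in units of 90 degrees (1.0 is 90 degrees), then the gripper's target within -1 to 1 (shut at 1, half-way at 0, fully open at -1). In form: [[dx, dy, dz, roll, hand], ...]. A call has 1 to 8 rows; each row is the pose to reach, as a shift and turn from the pose commanded when the call began, along the tool's axes at that moment; what a row does not reach only later rows make up. A row lasts 1/12 s, in which the tool goes at most 41.7 mm and 7.16 degrees, less where a joint would pass 70% of its speed; a pose out of reach is approached as far as the arm can. A call with a number of a shift or a turn outside -1 to 1 is refused whole. A call with a gripper value outside its range is refused whole. The fingers move at their own pace and stop on an object; the grip force is fixed at half the most. Time passes only in rows, so rows that repeat a pose let the fingers close. It gives the time, the measured TCP pose, the force and the opening at its end, in the units of the state.
- bot.observe(): the state, without advancing time (a new reading comes with each control period).
- bot.capture(name): name is "side" or "top" or "wrist"; returns a dict with "img" (480x640x3 uint8, red, green, blue), "K" (3x3 intrinsics, pixels), "eye" and "attitude" of the camera in the world. Camera axes: x right, y down, z forward; pixel columns grow to the right and rows downward; lengths in m; the calibration is good to about 2 mm. A picture is of the moment at which its call begins. There is no depth.
- bot.close_job(): hands the job in, once; it reports no verdict.
The state is a dict: "time_s": time; "qpos": joint angles; "qd": joint speeds; "tau": joint torques, N m; "position": TCP position; "orientation": TCP orientation; "force": force on the tool from outside, world axes, zero at the start; "moment": the same for the moment, N m; "grip_width": finger opening in m.
Only numpy, scipy, OpenCV 4.12 (cv2) and the standard library are available. Lean on these libraries where they do the work, as an engineer would, in place of code of your own. Each camera call takes 0.05 s, during which the arm holds its last target.

## Working session

There is one attempt and no reset: what is moved stays moved. The work goes in short steps, Python scripts to look and compute and a shell command to move; the robot and the scene stay as the last step left them, time stands still between calls to the robot, and variables do not carry over. Pictures are saved under pics/ and viewed, and the job is handed in when it is done.

```bash
ls; mkdir -p pics; cat > h.py <<'E'
import numpy as np,cv2
from bench import bot
def snap(n,f):
    c=bot.capture(n); cv2.imwrite(f'pics/{f}.png',cv2.cvtColor(c['img'],cv2.COLOR_RGB2BGR))
    np.savez(f'{f}.npz',img=c['img'],K=c['K'],eye=c['eye'],att=c['attitude']); return c
E
python3 - <<'E'
from h import *
for n in ['side','top','wrist']:
    c=snap(n,n+'0'); print(n,c['K'],c['eye'],c['attitude'])
s=bot.observe(); print(s)
E
```

```text
pics
side [[495.73014341   0.         322.14060948]
 [  0.         495.73014341 243.10653612]
 [  0.           0.           1.        ]] [ 0.3100697  -0.84932699  0.84914719] [-132.13984272   -0.29916838   -7.2027125 ]
top [[526.73232286   0.         322.73624882]
 [  0.         526.73232286 241.08410985]
 [  0.           0.           1.        ]] [ 0.23701913 -0.01135718  1.26685298] [-170.06831429   -1.18148534  -88.53578341]
wrist [[416.24738987   0.         319.33755755]
 [  0.         416.24738987 242.12375492]
 [  0.           0.           1.        ]] [0.17011259 0.60634227 0.37387346] [1.62288681e+02 2.86537176e-02 6.70807715e+01]
{'time_s': 0.15, 'qpos': array([ 6.70137958e+01,  2.02550263e+01,  9.36184801e+01,  4.29144261e-04,
        6.61889596e+01, -1.38296353e-01]), 'qd': array([-0.07416437,  0.03934855, -0.03656905,  0.04439877,  0.08421308,
        0.02994159]), 'tau': array([ 6.91317000e-04, -6.05635071e+01, -3.42334092e+01,  1.05726849e-04,
        6.08006318e-03, -2.63778793e-05]), 'position': array([0.24254262, 0.57562449, 0.23072214]), 'orientation': array([-1.79937535e+02, -5.43201626e-04,  1.57151918e+02]), 'force': array([ 0.19835205, -0.0145448 , -0.82426976]), 'moment': array([-0.01388796,  0.00644549,  0.07154426]), 'grip_width': 0.08524132606255862}
```

View pics/top0.png

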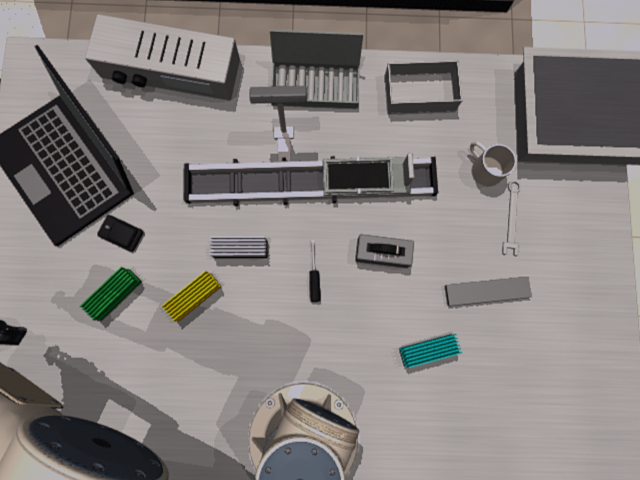

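View pics/side0.png

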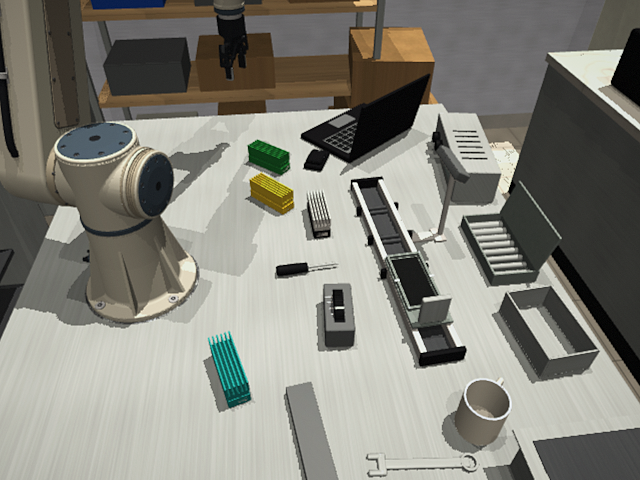

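View pics/wrist0.png

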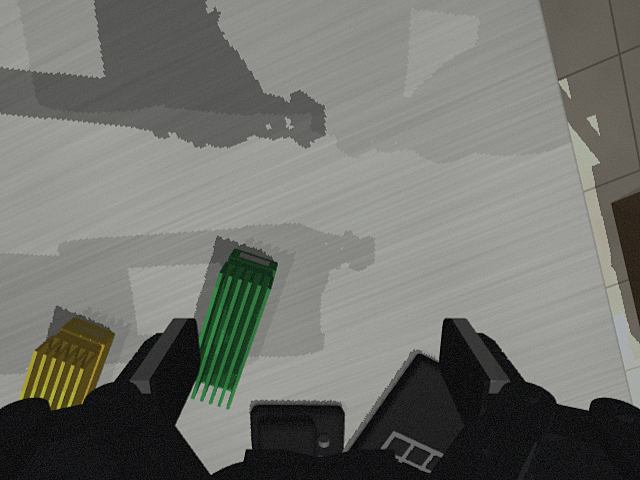

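Candidates for the module in the top image are the silver finned block (239,246), green (111,293), yellow (192,296), turquoise (430,351) and the flat grey hone (488,291). The silver one fits the description. The dimmer is at (385,250), the screwdriver at (315,275) and the carrier at (360,176). Next, close crops.

```bash
python3 - <<'E'
import cv2
t=cv2.imread('pics/top0.png')
a=cv2.resize(t[225:275,200:300],None,fx=8,fy=8,interpolation=cv2.INTER_CUBIC)
cv2.imwrite('pics/c_mod.png',a)
cv2.imwrite('pics/c_dim.png',cv2.resize(t[225:275,340:430],None,fx=8,fy=8,interpolation=cv2.INTER_CUBIC))
cv2.imwrite('pics/c_slide.png',cv2.resize(t[120:215,175:445],None,fx=2.95,fy=2.95,interpolation=cv2.INTER_CUBIC))
E
```

```text
(no output)
```

View pics/c_mod.png

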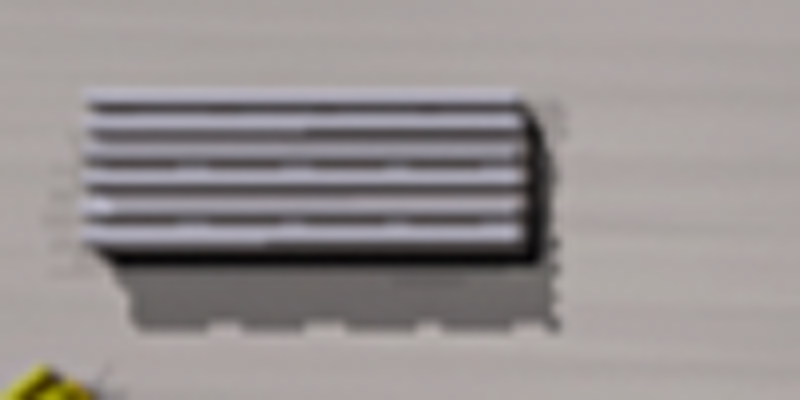

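View pics/c_dim.png

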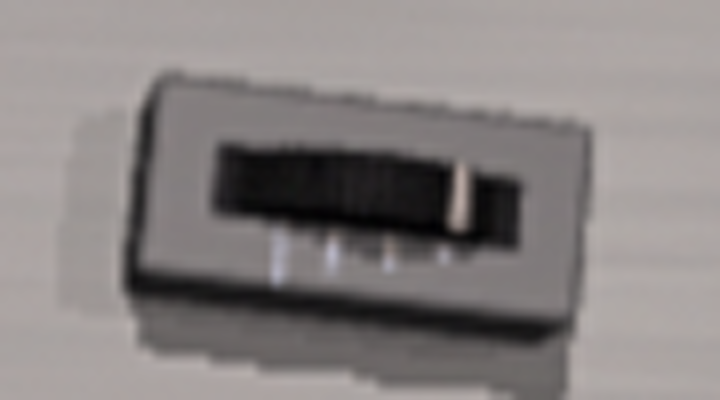

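View pics/c_slide.png

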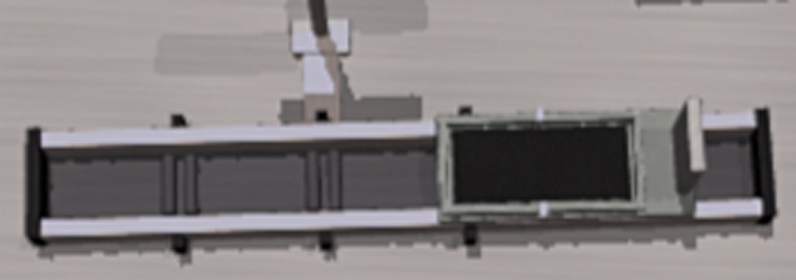

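```bash
cat >> h.py <<'E'
from scipy.spatial.transform import Rotation as Ro
def ray(f,uv,z):
    d=np.load(f+'.npz'); R=Ro.from_euler('xyz',d['att'],degrees=True).as_matrix()
    uv=np.atleast_2d(np.asarray(uv,float)); p=np.c_[uv,np.ones(len(uv))]@np.linalg.inv(d['K']).T@R.T
    z=np.broadcast_to(z,len(uv)); return d['eye']+p*((z-d['eye'][2])/p[:,2])[:,None]
def proj(f,P):
    d=np.load(f+'.npz'); R=Ro.from_euler('xyz',d['att'],degrees=True).as_matrix()
    q=(np.atleast_2d(P)-d['eye'])@R@d['K'].T; return q[:,:2]/q[:,2:]
E
python3 - <<'E'
from h import *
np.set_printoptions(precision=4,suppress=True)
def cr(p,x0,y0,f): p=np.array(p,float); return np.c_[x0+(p[:,0]+.5)/f-.5,y0+(p[:,1]+.5)/f-.5]
print('mod top',ray('top0',cr([(88,90),(520,90),(522,248),(85,245)],200,225,8),.06))
d=ray('top0',cr([(163,73),(592,128),(575,325),(133,285)],340,225,8),.058);print('dim top',d,d.mean(0))
s=lambda p,z:ray('top0',cr(p,175,120,2.95),z)
print('plates load,light,3: far,near (z=.03)',s([(465,108),(470,240),(320,115),(326,250),(179,120),(181,247)],.03))
print('rails ends: farL,farR,nearL,nearR',s([(42,130),(752,112),(42,234),(752,217)],.03))
print('marks',s([(541,113),(543,208)],.05))
print('rim corners',s([(440,115),(637,108),(636,213),(440,222)],.05))
print('tab top',s([(688,97),(703,97),(703,168),(690,168)],.112))
E
```

```text
mod top [[0.4538 0.2297 0.06  ]
 [0.4574 0.1047 0.06  ]
 [0.4111 0.1021 0.06  ]
 [0.4084 0.2277 0.06  ]]
dim top [[ 0.4694 -0.1174  0.058 ]
 [ 0.4567 -0.2433  0.058 ]
 [ 0.3985 -0.2381  0.058 ]
 [ 0.4066 -0.1096  0.058 ]] [ 0.4328 -0.1771  0.058 ]
plates load,light,3: far,near (z=.03) [[ 0.6662 -0.0494  0.03  ]
 [ 0.5533 -0.056   0.03  ]
 [ 0.6562  0.0708  0.03  ]
 [ 0.5413  0.0615  0.03  ]
 [ 0.648   0.1871  0.03  ]
 [ 0.5402  0.1796  0.03  ]]
rails ends: farL,farR,nearL,nearR [[ 0.6358  0.2992  0.03  ]
 [ 0.6705 -0.2891  0.03  ]
 [ 0.5476  0.2931  0.03  ]
 [ 0.58   -0.2883  0.03  ]]
marks [[ 0.657  -0.1111  0.05  ]
 [ 0.5767 -0.1139  0.05  ]]
rim corners [[ 0.6526 -0.0285  0.05  ]
 [ 0.6638 -0.1899  0.05  ]
 [ 0.5748 -0.1894  0.05  ]
 [ 0.5624 -0.0307  0.05  ]]
tab top [[ 0.6524 -0.2207  0.112 ]
 [ 0.6527 -0.2324  0.112 ]
 [ 0.5952 -0.2322  0.112 ]
 [ 0.5949 -0.2221  0.112 ]]
```

The crops show the silver-finned module with a black base, free of colour. The dimmer's white line is at the shortest tick. The carrier sits about 60 mm short of the loading plates. Sizes check: tray rim about 90 × 160, rails 600, dimmer 60 × 128, module top 45 × 126. First I'll swing toward the tab with the hand shut.

```bash
python3 -m jog '[[-1,-0.95,0,0.71,1],[-1,-0.95,0,0.71,1],[-1,-0.95,0,0.71,1],[-1,-0.95,0,0.71,1],[-1,-0.95,0,0.71,1],[-1,-0.95,0,0.71,1],[-1,-0.95,0,0.71,1],[-1,-0.95,0,0.71,1]]'; python3 -c "
from h import *
s=bot.observe();print(s['time_s'],s['position'],s['orientation'],s['qpos'],s['force'])"
```

```text
time_s: 0.82
position: [0.298, 0.4493, 0.2312]
orientation: [-180.0, 0.0, 99.5]
force: [0.1, 0.4, -0.1]
grip_width: 0.0
0.8167 [0.29804225 0.44925217 0.23117173] [-1.79988027e+02  9.08126289e-03  9.94712757e+01] [5.62779528e+01 1.26089842e+01 1.04113995e+02 2.81366816e-03
 6.32918365e+01 4.68054132e+01] [ 0.05094735  0.36612134 -0.10891036]
```

```bash
m='x'; python3 -m jog '[[-0.4,0.2,0,0.07,1],[-0.8,0.4,0,0.07,1],[-1,0.5,0,0.07,1]]'; python3 -m jog '[[-0.4,0.17,0,0,1],[-0.8,0.34,0,0,1],[-1,0.42,0,0,1]]';python3 -m jog '[[-0.4,0.17,0,0,1],[-0.8,0.34,0,0,1],[-1,0.42,0,0,1]]'; python3 -m jog '[[-0.4,0.17,0,0,1],[-0.8,0.34,0,0,1],[-1,0.42,0,0,1]]'; python3 -m jog '[[-0.4,0.17,0,0,1],[-0.8,0.34,0,0,1],[-1,0.42,0,0,1]]'
```

```text
time_s: 1.07
position: [0.365, 0.3576, 0.231]
orientation: [-180.0, 0.1, 93.6]
force: [0.4, 0.2, -0.1]
grip_width: -0.0001
time_s: 1.32
position: [0.4133, 0.2594, 0.2311]
orientation: [-180.0, 0.1, 93.5]
force: [0.3, 0.1, -0.5]
grip_width: 0.0004
time_s: 1.57
position: [0.4616, 0.1622, 0.2313]
orientation: [180.0, 0.0, 93.5]
force: [0.7, -0.4, -0.3]
grip_width: -0.0002
time_s: 1.82
position: [0.5099, 0.0649, 0.2313]
orientation: [180.0, 0.0, 93.5]
force: [0.2, -0.1, 0.1]
grip_width: -0.0
time_s: 2.07
position: [0.5581, -0.0325, 0.2313]
orientation: [180.0, 0.1, 93.5]
force: [0.1, -0.6, 0.1]
grip_width: 0.0003
```

```bash
python3 -m jog '[[-0.4,0.08,0,0,1],[-0.8,0.16,0,0,1],[-1,0.2,0,0,1]]';python3 -m jog '[[-0.4,0.08,0,0,1],[-0.8,0.16,0,0,1],[-1,0.2,0,0,1]]'; python3 -m jog '[[-0.4,0.08,0,0,1],[-0.55,0.12,0,0,1],[-0.55,0.12,0.5,0,1],[-0.55,0.12,1,0,1],[-0.55,0.12,1,0,1]]'; python3 - <<'E'
from h import *
for n in ['side','wrist','top']: snap(n,n+'1')
E
```

```text
time_s: 2.32
position: [0.5837, -0.1317, 0.2311]
orientation: [180.0, 0.1, 93.5]
force: [-0.7, 0.3, 0.0]
grip_width: -0.0003
time_s: 2.57
position: [0.6097, -0.2304, 0.231]
orientation: [180.0, 0.1, 93.5]
force: [-0.2, 0.5, -0.3]
grip_width: -0.0003
time_s: 2.98
position: [0.6216, -0.2799, 0.1257]
orientation: [-179.7, -0.2, 93.5]
force: [-1.1, 0.5, -1.6]
grip_width: 0.0
```

View pics/side1.png

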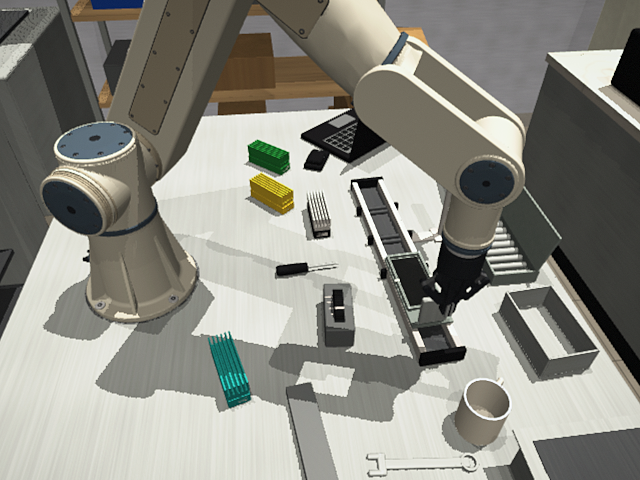

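View pics/wrist1.png

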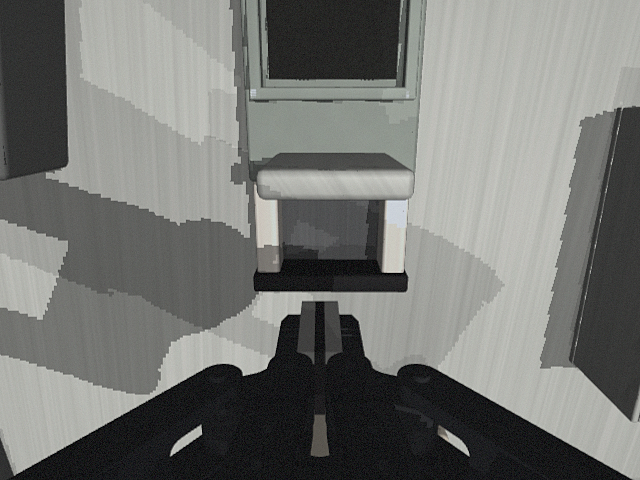

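View pics/top1.png

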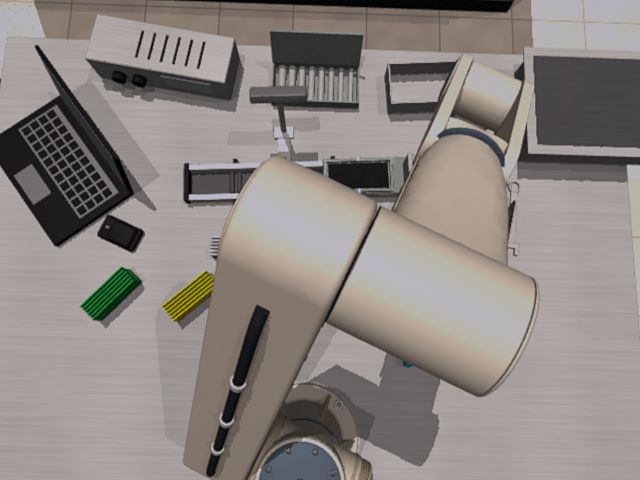

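```bash
python3 - <<'E'
from h import *
np.set_printoptions(precision=4,suppress=True)
print(np.load('wrist1.npz')['eye'],np.load('wrist1.npz')['att'])
print(ray('wrist1',[(262,170),(412,170),(272,153),(400,153)],.112))
print(ray('wrist1',[(258,198),(413,198)],.112))
print('rail ends',ray('wrist1',[(256,272),(280,272),(381,272),(407,272)],.03))
print('marks',ray('wrist1',[(252,93),(411,93)],.05))
E
```

```text
[ 0.6163 -0.2017  0.2673] [162.6113   0.4656   3.4527]
[[ 0.595  -0.2236  0.112 ]
 [ 0.6505 -0.2202  0.112 ]
 [ 0.5985 -0.2172  0.112 ]
 [ 0.6453 -0.2143  0.112 ]]
[[ 0.5937 -0.2343  0.112 ]
 [ 0.6522 -0.2306  0.112 ]]
rail ends [[ 0.5813 -0.2975  0.03  ]
 [ 0.596  -0.2966  0.03  ]
 [ 0.6575 -0.2927  0.03  ]
 [ 0.6733 -0.2917  0.03  ]]
marks [[ 0.5809 -0.195   0.05  ]
 [ 0.6589 -0.1903  0.05  ]]
```

```bash
python3 -m jog '[[0,0.05,0.4,0,1],[0,0.05,0.64,0,1],[0,0.05,0.64,0,1],[0.15,0.05,0.64,0,1],[0.28,0.05,0.64,0,1],[0.28,0.05,0.64,0,1]]'; python3 -m jog '[[0.1,0,0,0,1],[0.2,0,0,0,1],[0.3,0,0,0,1],[0.4,0,0,0,1]]';  python3 - <<'E'
from h import *
for n in ['side','wrist']: snap(n,n+'2')
E
```

```text
time_s: 3.63
position: [0.6289, -0.2498, 0.0699]
orientation: [179.9, 0.0, 93.6]
force: [0.1, 0.6, 0.2]
grip_width: -0.0
time_s: 3.97
position: [0.6255, -0.2113, 0.068]
orientation: [180.0, 0.0, 93.6]
force: [-0.9, -0.7, 1.0]
grip_width: 0.0001
```

View pics/side2.png

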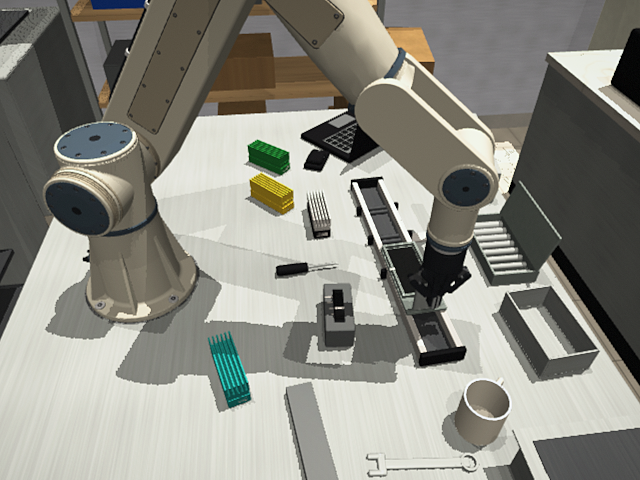

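View pics/wrist2.png

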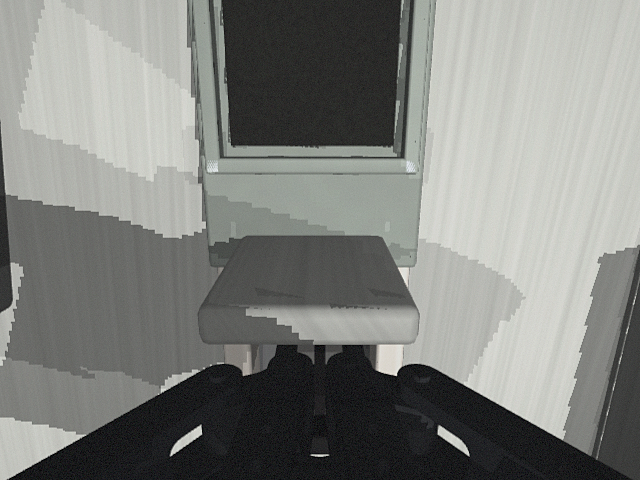

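```bash
python3 - <<'E'
from h import *
np.set_printoptions(precision=4,suppress=True)
print(ray('wrist2',[(198,344),(419,344),(205,306),(413,306)],.112), bot.observe()['position'])
E
python3 -m jog '[[0.03,0,0,0,1],[0.06,0,0,0,1],[0.09,0,0,0,1]]'; python3 -m jog '[[0.03,0,0,0,1],[0.06,0,0,0,1]]'; python3 -m jog '[[0.02,0,0,0,1],[0.04,0,0,0,1]]'
```

```text
[[ 0.5904 -0.1937  0.112 ]
 [ 0.65   -0.19    0.112 ]
 [ 0.5926 -0.1822  0.112 ]
 [ 0.647  -0.1789  0.112 ]] [ 0.625  -0.2103  0.0674]
time_s: 4.32
position: [0.6249, -0.2049, 0.0673]
orientation: [180.0, 0.2, 93.6]
force: [-1.7, -18.7, -2.9]
grip_width: -0.0
time_s: 4.48
position: [0.6245, -0.1996, 0.0672]
orientation: [180.0, 0.2, 93.5]
force: [-0.4, -7.5, -1.1]
grip_width: -0.0004
time_s: 4.65
position: [0.6241, -0.1942, 0.0672]
orientation: [180.0, 0.0, 93.5]
force: [0.8, -1.5, -1.2]
grip_width: -0.0003
```

```bash
python3 - <<'E'
from h import *
for n in ['side','wrist']: snap(n,n+'3')
s=cv2.imread('pics/side3.png'); cv2.imwrite('pics/s3c.png',cv2.resize(s[170:370,340:480],None,fx=3,fy=3,interpolation=cv2.INTER_CUBIC))
E
```

```text
(no output)
```

View pics/s3c.png

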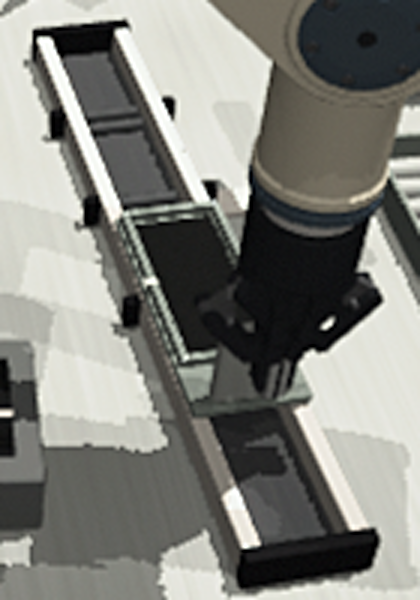

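View pics/wrist3.png

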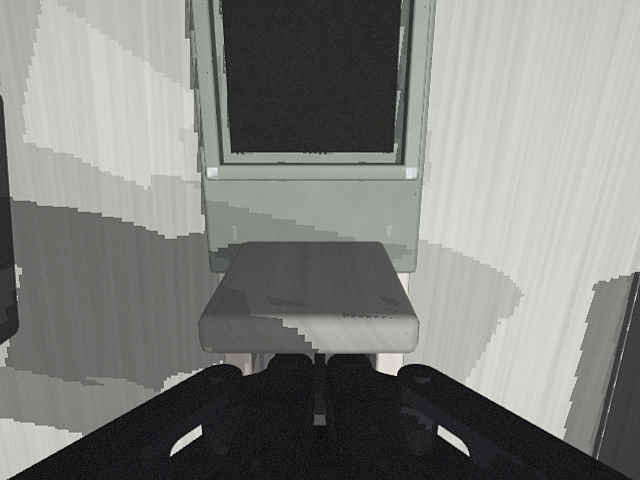

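```bash
python3 - <<'E'
from h import *
np.set_printoptions(precision=4,suppress=True)
a=ray('wrist3',[(199,352),(419,352),(205,316),(413,316)],.112);print(a, a[:2].mean(0), bot.observe()['position'],bot.observe()['force'])
print('mark',ray('side3',[(390.7,264.3)],.05))
for z in (0.02,.03,.035):print('plates near',z,ray('side3',[(383.5,268.5),(370.3,236),(358,207)],z))
E
```

```text
[[ 0.5897 -0.1797  0.112 ]
 [ 0.6492 -0.1762  0.112 ]
 [ 0.5916 -0.1688  0.112 ]
 [ 0.6462 -0.1655  0.112 ]] [ 0.6195 -0.1779  0.112 ] [ 0.624  -0.1931  0.0671] [-0.3575  0.2998  0.0991]
mark [[ 0.5722 -0.0644  0.05  ]]
plates near 0.02 [[ 0.5619 -0.0467  0.02  ]
 [ 0.5538  0.0713  0.02  ]
 [ 0.5441  0.1925  0.02  ]]
plates near 0.03 [[ 0.5589 -0.0564  0.03  ]
 [ 0.5509  0.0602  0.03  ]
 [ 0.5413  0.1799  0.03  ]]
plates near 0.035 [[ 0.5574 -0.0613  0.035 ]
 [ 0.5494  0.0546  0.035 ]
 [ 0.5399  0.1736  0.035 ]]
```

```bash
python3 -m jog '[[-0.3,0,0,0,1],[-0.3,0,-0.4,0,1],[-0.3,0,-0.8,0,1],[-0.3,0,-1,0,1]]'; python3 -m jog '[[0.1,-0.3,-0.2,0,-1],[0.3,-0.6,-0.4,0,-1],[0.6,-0.8,-0.5,0,-1],[0.8,-1,-0.5,0,-1]]';  python3 - <<'E'
from h import *
for n in ['top','side','wrist']: snap(n,n+'4')
E
```

```text
time_s: 5.08
position: [0.6274, -0.224, 0.1711]
orientation: [179.8, 0.0, 93.5]
force: [1.3, -0.6, 0.7]
grip_width: 0.0001
time_s: 5.42
position: [0.5208, -0.1485, 0.2196]
orientation: [179.8, 0.0, 93.5]
force: [-0.2, -0.6, -0.1]
grip_width: 0.0486
```

View pics/top4.png

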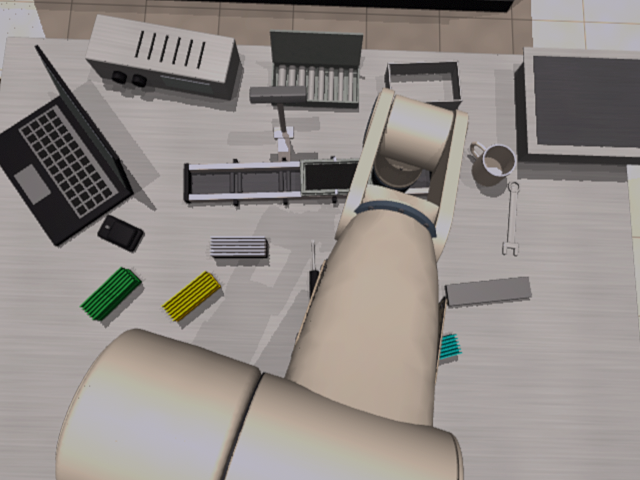

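View pics/wrist4.png

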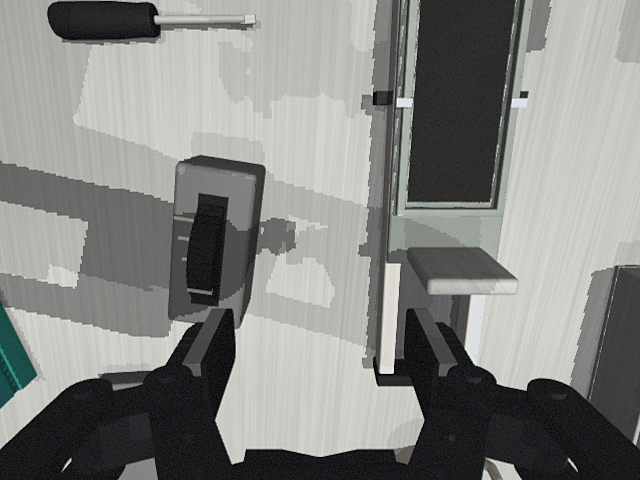

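```bash
python3 - <<'E'
from h import *
np.set_printoptions(precision=4,suppress=True)
c=cv2.imread('pics/wrist4.png');cv2.imwrite('pics/w4c.png',cv2.resize(c[70:130,360:540],None,fx=4.4,fy=4.4,interpolation=cv2.INTER_CUBIC))
m=ray('wrist4',[(404,102.5),(519,102.5)],.05);print('marks',m,m.mean(0))
for z in(0.02,.03,.035,.045):
  p=ray('wrist4',[(377,98),(525,96)],z);print(z,p,p.mean(0))
a=ray('wrist4',[(428,293),(518,292)],.112);print('tab trailing',a)
def cr(p,x0,y0,f): p=np.array(p,float); return np.c_[x0+(p[:,0]+.5)/f-.5,y0+(p[:,1]+.5)/f-.5]
E
python3 -c "
import cv2
t=cv2.imread('pics/top4.png');cv2.imwrite('pics/t4c.png',cv2.resize(t[140:220,175:375],None,fx=4,fy=4,interpolation=cv2.INTER_CUBIC))"
```

```text
marks [[ 0.572  -0.0603  0.05  ]
 [ 0.6534 -0.0553  0.05  ]] [ 0.6127 -0.0578  0.05  ]
0.02 [[ 0.5565 -0.0575  0.02  ]
 [ 0.6706 -0.0489  0.02  ]] [ 0.6135 -0.0532  0.02  ]
0.03 [[ 0.5552 -0.0578  0.03  ]
 [ 0.6659 -0.0495  0.03  ]] [ 0.6106 -0.0537  0.03  ]
0.035 [[ 0.5546 -0.058   0.035 ]
 [ 0.6636 -0.0498  0.035 ]] [ 0.6091 -0.0539  0.035 ]
0.045 [[ 0.5533 -0.0583  0.045 ]
 [ 0.659  -0.0504  0.045 ]] [ 0.6061 -0.0544  0.045 ]
tab trailing [[ 0.5904 -0.1784  0.112 ]
 [ 0.6489 -0.1741  0.112 ]]
```

View pics/w4c.png

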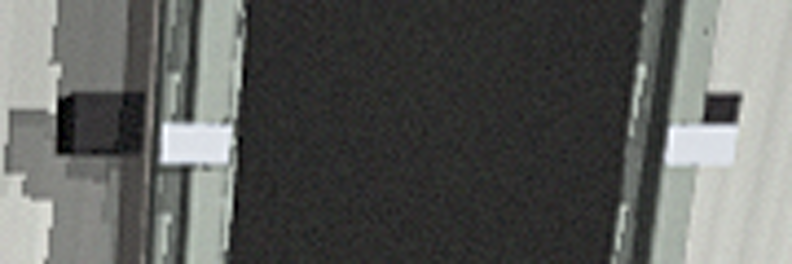

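View pics/t4c.png

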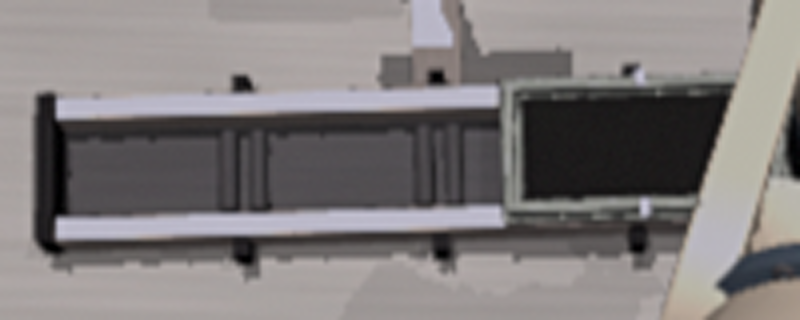

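The marks appear 3–4 mm short of the plates in both views, which is borderline against the 2 mm calibration. A gentle touch on the tab will show whether it's centred, since within 5 mm it self-centres.

```bash
python3 -m jog '[[-0.4,0.3,0,0,1],[-0.73,0.6,0,0,1],[-0.73,1,0,0,1],[-0.73,1,0.4,0,1],[-0.73,1,0.7,0,1],[-0.73,1,0.7,0,1]]'; python3 -m jog '[[0,0.05,0.4,0,1],[0,0.05,0.8,0,1],[0.1,0.05,0.8,0,1],[0.16,0.05,0.8,0,1],[0.16,0.05,0.8,0,1]]'; for i in 1 2 3 4 5 6 ; do :; done; python3 -m jog '[[0.03,0,0,0,1],[0.06,0,0,0,1],[0.08,0,0,0,1]]';  python3 -m jog '[[0.02,0,0,0,1],[0.03,0,0,0,1]]'
```

```text
time_s: 6.07
position: [0.6229, -0.2158, 0.1401]
orientation: [-179.5, -0.2, 93.5]
force: [-1.2, 0.7, -1.5]
grip_width: 0.0004
time_s: 6.48
position: [0.6306, -0.1991, 0.0694]
orientation: [179.9, 0.0, 93.6]
force: [0.8, 1.0, 0.3]
grip_width: 0.0
time_s: 6.73
position: [0.6302, -0.192, 0.0696]
orientation: [179.8, 0.1, 93.6]
force: [-0.2, 0.4, -0.3]
grip_width: -0.0002
time_s: 6.9
position: [0.6292, -0.1889, 0.0682]
orientation: [179.9, 0.0, 93.6]
force: [0.5, 1.0, -0.5]
grip_width: -0.0002
```

```bash
python3 -m jog '[[0.015,0,0,0,1],[0.02,0,0,0,1]]';  python3 -m jog '[[0.015,0,0,0,1],[0.02,0,0,0,1]]'; python3 -m jog '[[0.01,0,0,0,1],[0.02,0,0,0,1]]'
```

```text
time_s: 7.07
position: [0.629, -0.1875, 0.0676]
orientation: [180.0, 0.1, 93.6]
force: [-0.1, -4.3, 1.8]
grip_width: 0.0001
time_s: 7.23
position: [0.629, -0.1868, 0.0677]
orientation: [179.9, 0.2, 93.6]
force: [-1.4, -11.6, 1.2]
grip_width: -0.0003
time_s: 7.4
position: [0.6291, -0.1863, 0.0678]
orientation: [179.9, 0.3, 93.6]
force: [-0.4, -18.8, 0.3]
grip_width: -0.0001
```

```bash
python3 - <<'E'
from h import *
for n in ['wrist','side']: snap(n,n+'5')
print(bot.observe()['force'],bot.observe()['position'])
E
python3 -m jog '[[0.01,0,0,0,1],[0.01,0,0,0,1],[0.01,0,0,0,1]]'
python3 -c "
import cv2
t=cv2.imread('pics/side5.png');cv2.imwrite('pics/s5c.png',cv2.resize(t[230:300,360:430],None,fx=8,fy=8,interpolation=cv2.INTER_CUBIC))
t=cv2.imread('pics/side3.png');cv2.imwrite('pics/s3d.png',cv2.resize(t[230:300,360:430],None,fx=8,fy=8,interpolation=cv2.INTER_CUBIC))"
```

```text
[ -0.32511948 -15.68084377   0.40751815] [ 0.62901922 -0.18607951  0.06773713]
time_s: 7.75
position: [0.6288, -0.1838, 0.0677]
orientation: [179.9, 0.1, 93.5]
force: [-0.1, -6.9, 2.0]
grip_width: 0.0004
```

View pics/s5c.png

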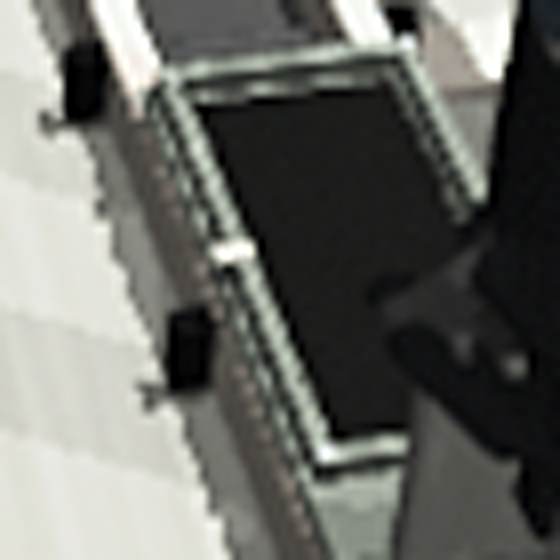

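View pics/s3d.png

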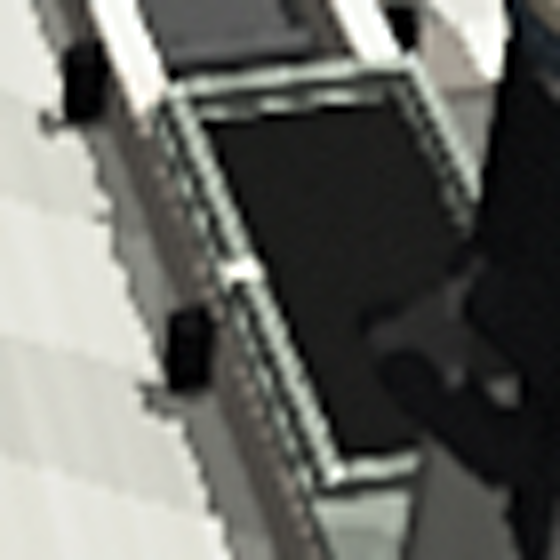

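View pics/wrist5.png

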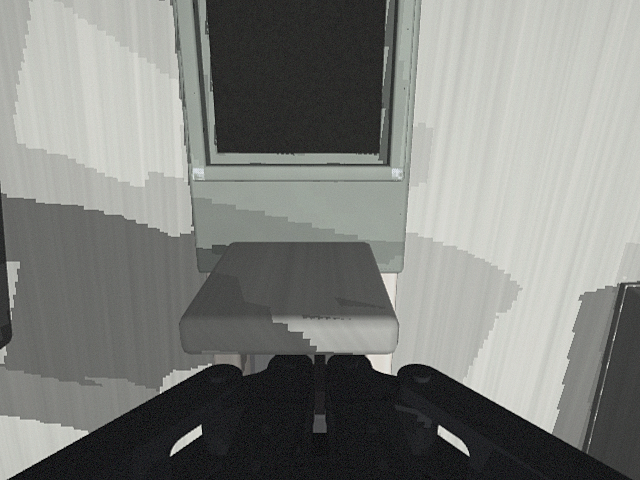

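```bash
python3 -m jog '[[-0.2,0,0,0,1],[-0.3,0,-0.3,0,1],[-0.3,0,-0.7,0,1],[-0.3,-0.1,-1,0,1]]'; python3 -m jog '[[0.1,-0.3,-0.2,0,-1],[0.3,-0.6,-0.4,0,-1],[0.6,-0.8,-0.5,0,-1],[0.7,-1,-0.5,0,-1]]';  python3 - <<'E'
from h import *
for n in ['top','side','wrist']: snap(n,n+'6')
for n,(a,b,c,d) in {'side':(230,300,360,430),'wrist':(70,130,360,540),'top':(140,220,175,375)}.items():
  A=[cv2.resize(cv2.imread(f'pics/{n}{k}.png')[a:b,c:d],None,fx=4,fy=4,interpolation=cv2.INTER_CUBIC) for k in ((4,6))]
  cv2.imwrite(f'pics/{n}46.png',np.vstack(A))
E
```

```text
time_s: 8.08
position: [0.6216, -0.2133, 0.169]
orientation: [179.9, 0.0, 93.5]
force: [1.0, 0.2, 2.0]
grip_width: 0.0001
time_s: 8.42
position: [0.5154, -0.147, 0.2195]
orientation: [179.8, -0.0, 93.5]
force: [0.3, -0.2, -0.0]
grip_width: 0.0481
```

View pics/top46.png

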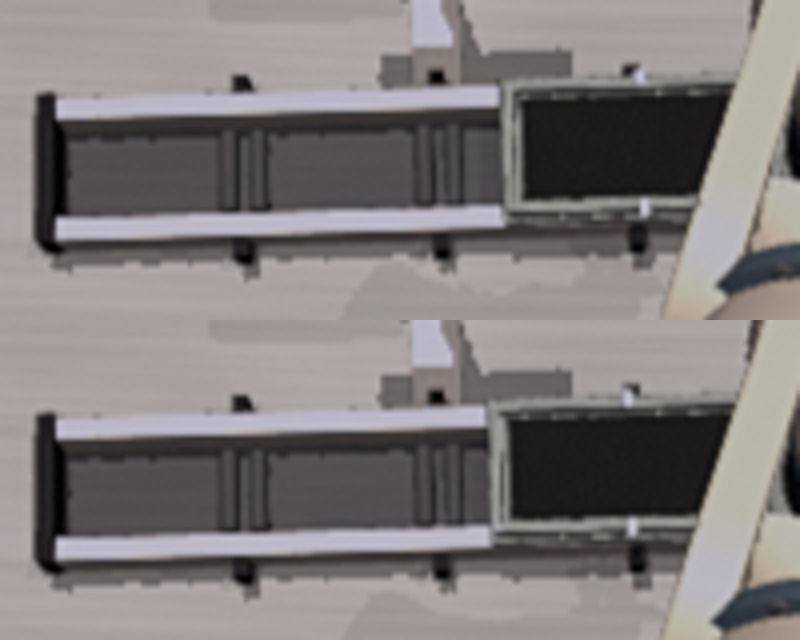

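View pics/wrist46.png

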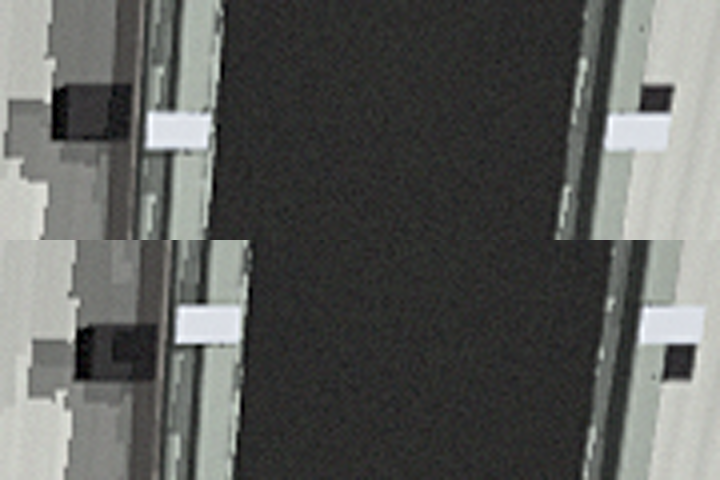

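View pics/side46.png

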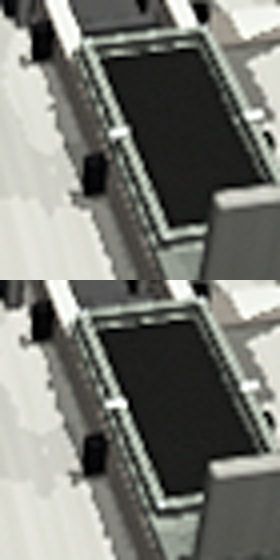

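```bash
python3 - <<'E'
from h import *
np.set_printoptions(precision=4,suppress=True)
snap('wrist','wrist7')
for k,dv in (('wrist6',0),('wrist7',0)):
  im=cv2.imread(f'pics/{k}.png')
  # marks: bright pixels area
  g=im.min(2); roi=g[70:130,360:560]
  n,l,s,c=cv2.connectedComponentsWithStats((roi>205).astype('u1'))
  for i in range(1,n):
    if 30<s[i,4]<300: 
       p=c[i]+[360,70]; print(k,s[i],p,ray(k,[p],.05))
  p=ray(k,[(360+117/4,70+112/4),(360+679/4,70+123/4)],.03);print(p)
E
```

```text
wrist6 [ 44  17  16   9 125] [411.68   90.592] [[ 0.5716 -0.0524  0.05  ]]
wrist6 [160  16  16  10 134] [527.6269  90.694 ] [[ 0.653  -0.0474  0.05  ]]
[[ 0.5596 -0.0576  0.03  ]
 [ 0.6654 -0.053   0.03  ]]
wrist7 [ 41  15  16   9 128] [409.0078  88.7578] [[ 0.5717 -0.0524  0.05  ]]
wrist7 [157  14  17  10 126] [524.9127  88.5556] [[ 0.6529 -0.0473  0.05  ]]
[[ 0.5617 -0.0587  0.03  ]
 [ 0.6676 -0.0541  0.03  ]]
```

```bash
python3 -m jog '[[0.4,-0.08,0,0.02,-1],[0.8,-0.16,0,0.02,-1],[1,-0.2,0,0.02,-1]]'; python3 -m jog '[[0.4,-0.08,0,0,-1],[0.8,-0.16,0,0,-1],[1,-0.2,0,0,-1],[1,-0.2,0,0,-1]]'; python3 - <<'E'
from h import *
np.set_printoptions(precision=4,suppress=True)
print('w5 face',ray('wrist5',[(180,352),(398,352)],.112).mean(0))
for n in ['top','side','wrist']: snap(n,n+'8')
for n,(a,b,c,d) in {'side':(230,300,360,430),'top':(140,220,175,375)}.items():
  A=[cv2.resize(cv2.imread(f'pics/{n}{k}.png')[a:b,c:d],None,fx=4,fy=4,interpolation=cv2.INTER_CUBIC) for k in ((6,8))]
  cv2.imwrite(f'pics/{n}68.png',np.vstack(A))
E
```

```text
time_s: 8.87
position: [0.4896, -0.0484, 0.2167]
orientation: [-179.9, -0.1, 91.7]
force: [-0.6, -1.2, -0.1]
grip_width: 0.0852
time_s: 9.2
position: [0.4671, 0.052, 0.217]
orientation: [-180.0, -0.1, 91.9]
force: [-0.2, 0.3, -0.1]
grip_width: 0.0852
w5 face [ 0.619  -0.1713  0.112 ]
```

View pics/top68.png

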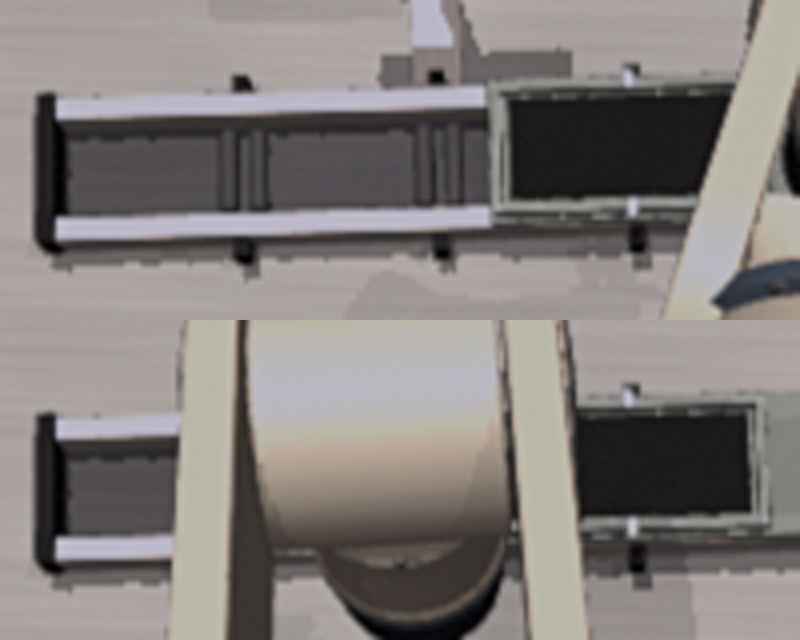

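View pics/side68.png

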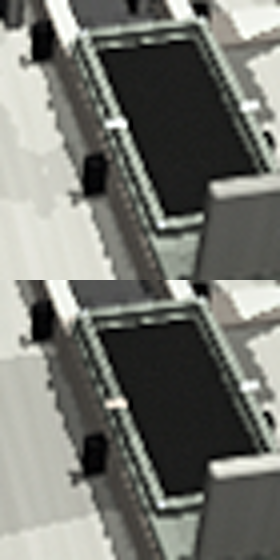

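View pics/wrist8.png

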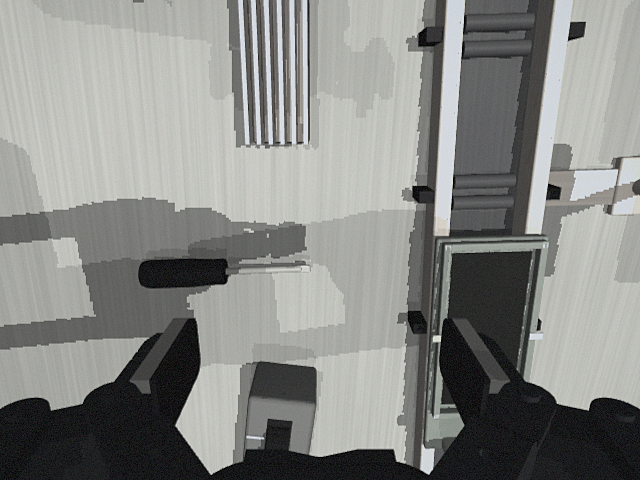

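```bash
python3 - <<'E'
from h import *
np.set_printoptions(precision=2,suppress=True)
snap('top','top9');snap('side','side9')
print(bot.observe()['time_s'])
# subpixel phase shift of mark patch (near & far) between frames
def sh(n,a,b,box):
    y0,y1,x0,x1=box
    A=cv2.cvtColor(cv2.imread(f'pics/{n}{a}.png'),6)[y0:y1,x0:x1].astype('f4');B=cv2.cvtColor(cv2.imread(f'pics/{n}{b}.png'),6)[y0:y1,x0:x1].astype('f4')
    return np.array(cv2.phaseCorrelate(A,B,cv2.createHanningWindow(A.shape[::-1],cv2.CV_32F))[0])
for a,b in ((4,6),(6,8),(8,9)):
    print(a,b,'top',sh('top',a,b,(155,200,322,346)),'side',sh('side',a,b,(240,300,378,400)))
E
for n in 4 6 9; do :; done
python3 -c "
import cv2,numpy as np
A=[cv2.resize(cv2.imread(f'pics/top{k}.png')[150:205,320:350],None,fx=8,fy=8,interpolation=cv2.INTER_NEAREST) for k in (4,6,9)]
cv2.imwrite('pics/t469.png',np.hstack(A))"
```

```text
9.45
4 6 top [-3.21  0.35] side [-0.24 -2.08]
6 8 top [-0.02  0.4 ] side [0.03 0.04]
8 9 top [-0.14  0.65] side [-0.06  0.06]
```

View pics/t469.png

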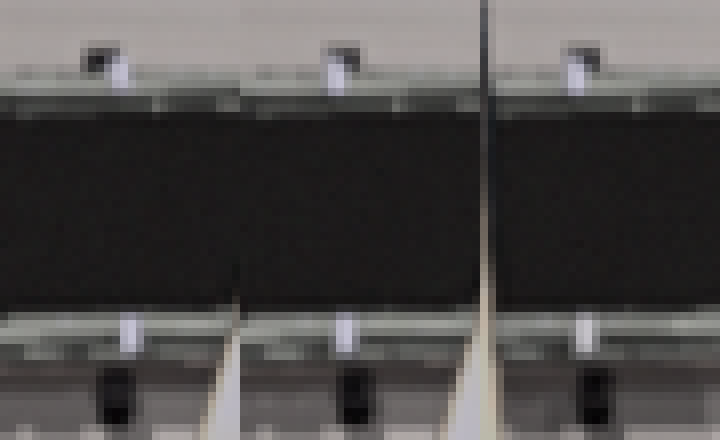

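The forces at the first push (18 mm before → drop at about 9 mm) agree with the plates. My touch then nudged the carrier about 3 mm past, and it stays there. I'll nudge it back level from its leading end.

```bash
python3 -m jog '[[0.02,0.4,0,-0.018,1],[0.04,0.8,0,-0.018,1],[0.04,1,0,-0.018,1]]'; python3 -m jog '[[0.04,0.4,0.1,0,1],[0.06,0.4,0.5,0,1],[0.06,0.4,0.9,0,1],[0.06,0.4,1,0,1],[0.06,0.4,1,0,1]]'; python3 - <<'E'
from h import *
snap('side','side10');snap('wrist','wrist10')
E
```

```text
time_s: 9.7
position: [0.5711, 0.055, 0.2175]
orientation: [179.8, 0.0, 93.3]
force: [-0.0, 0.3, 0.7]
grip_width: 0.0517
time_s: 10.12
position: [0.6039, 0.0629, 0.1138]
orientation: [-179.6, 0.0, 93.3]
force: [0.3, 0.1, -0.4]
grip_width: 0.0001
```

View pics/wrist10.png

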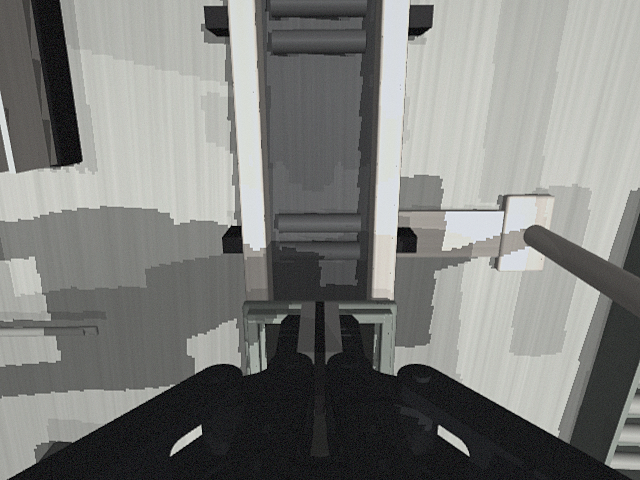

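View pics/side10.png

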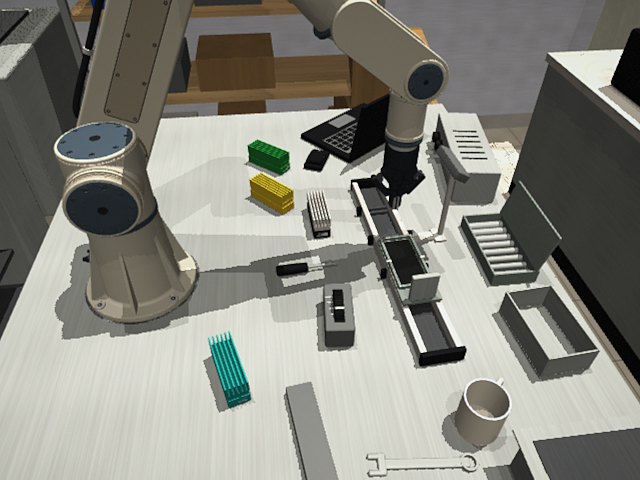

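```bash
python3 - <<'E'
from h import *
np.set_printoptions(precision=4,suppress=True)
print('eye',np.load('wrist10.npz')['eye'])
print('lead',ray('wrist10',[(244,302),(396,302)],.05))
print('light plates top z.03?',ray('wrist10',[(234,240),(406,239)],.03))
print('plate3',ray('wrist10',[(216,21),(420,19)],.03))
E
```

```text
eye [0.6008 0.1414 0.2597]
lead [[0.5643 0.0375 0.05  ]
 [0.6484 0.0424 0.05  ]]
light plates top z.03? [[0.555  0.0668 0.03  ]
 [0.6542 0.0731 0.03  ]]
plate3 [[0.5467 0.1802 0.03  ]
 [0.6475 0.1868 0.03  ]]
```

```bash
python3 -m jog '[[0.02,0.03,0.4,0,1],[0.02,0.03,0.73,0,1],[0.02,0.03,0.73,0,1],[-0.03,0.03,0.73,0,1],[-0.07,0.03,0.73,0,1]]';  python3 -m jog '[[-0.02,0,0,0,1],[-0.03,0,0,0,1]]'; python3 -m jog '[[-0.01,0,0,0,1],[-0.02,0,0,0,1]]'
```

```text
time_s: 10.63
position: [0.6116, 0.0573, 0.0472]
orientation: [179.8, -0.0, 93.4]
force: [-0.0, 0.6, 0.1]
grip_width: -0.0
time_s: 10.8
position: [0.6116, 0.054, 0.0468]
orientation: [179.8, -0.0, 93.3]
force: [-0.3, 0.8, 0.3]
grip_width: -0.0001
time_s: 10.97
position: [0.6106, 0.0524, 0.0454]
orientation: [179.9, -0.0, 93.4]
force: [0.1, -0.3, -0.5]
grip_width: -0.0002
```

```bash
python3 -m jog '[[-0.015,0,0.03,0,1],[-0.02,0,0.05,0,1]]';  python3 -m jog '[[-0.015,0,0,0,1],[-0.02,0,0,0,1]]'; python3 -m jog '[[-0.01,0,0,0,1],[-0.02,0,0,0,1]]';python3 -m jog '[[-0.01,0,0,0,1],[-0.02,0,0,0,1]]'
```

```text
time_s: 11.13
position: [0.6103, 0.0504, 0.0393]
orientation: [180.0, 0.0, 93.4]
force: [-0.1, 0.7, -0.5]
grip_width: -0.0
time_s: 11.3
position: [0.61, 0.0484, 0.0389]
orientation: [-180.0, 0.0, 93.4]
force: [1.2, 0.6, -0.9]
grip_width: 0.0003
time_s: 11.47
position: [0.6104, 0.0465, 0.0392]
orientation: [-180.0, 0.0, 93.4]
force: [-0.1, -0.2, 0.1]
grip_width: -0.0001
time_s: 11.63
position: [0.6106, 0.0446, 0.0393]
orientation: [180.0, -0.0, 93.4]
force: [-0.1, 0.7, 0.2]
grip_width: -0.0001
```

```bash
python3 - <<'E'
from h import *
np.set_printoptions(precision=2,suppress=True)
snap('side','side11');snap('wrist','wrist11')
def sh(n,a,b,box):
    y0,y1,x0,x1=box
    A=cv2.cvtColor(cv2.imread(f'pics/{n}{a}.png'),6)[y0:y1,x0:x1].astype('f4');B=cv2.cvtColor(cv2.imread(f'pics/{n}{b}.png'),6)[y0:y1,x0:x1].astype('f4')
    return np.array(cv2.phaseCorrelate(A,B,cv2.createHanningWindow(A.shape[::-1],cv2.CV_32F))[0])
for a,b in ((4,6),(9,10),(10,11)): print(a,b,sh('side',a,b,(240,300,378,400)),sh('side',a,b,(275,302,408,440)))
s=cv2.imread('pics/side11.png');cv2.imwrite('pics/s11c.png',cv2.resize(s[210:310,350:450],None,fx=6,fy=6,interpolation=cv2.INTER_CUBIC))
E
```

```text
4 6 [-0.24 -2.08] [-0.66  0.07]
9 10 [-0.    0.05] [0.07 0.56]
10 11 [0.32 0.44] [0.06 0.56]
```

View pics/s11c.png

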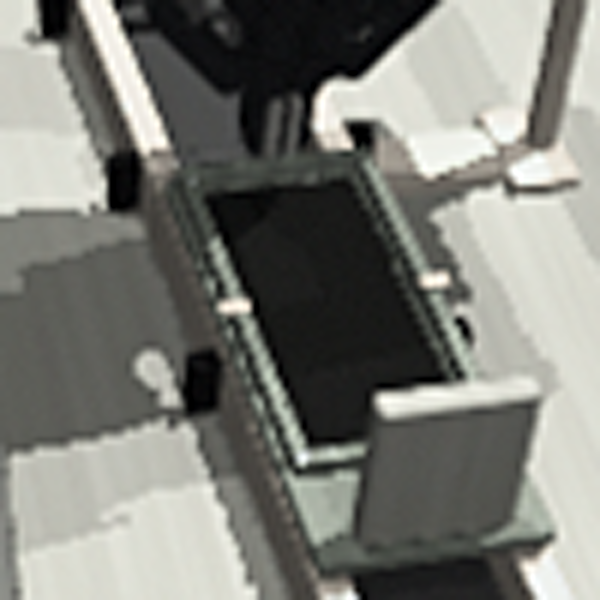

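View pics/wrist11.png

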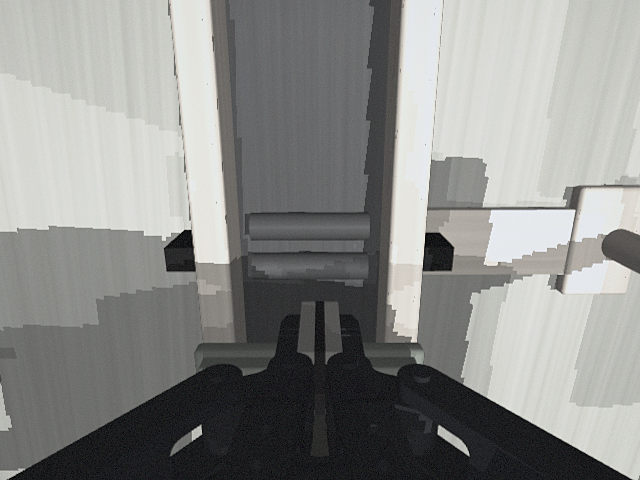

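```bash
python3 -m jog '[[-0.01,0,0,0,1],[-0.02,0,0,0,1]]';  python3 -m jog '[[-0.015,0,0,0,1],[-0.02,0,0,0,1]]'; python3 -m jog '[[-0.01,0,0,0,1],[-0.02,0,0,0,1]]'
```

```text
time_s: 11.9
position: [0.6106, 0.0425, 0.0393]
orientation: [-180.0, 0.0, 93.4]
force: [1.1, -0.0, 0.0]
grip_width: -0.0001
time_s: 12.07
position: [0.6108, 0.0407, 0.0393]
orientation: [180.0, -0.0, 93.4]
force: [0.3, 3.0, 1.2]
grip_width: -0.0002
time_s: 12.23
position: [0.6109, 0.0396, 0.0394]
orientation: [180.0, -0.1, 93.3]
force: [-1.6, 10.8, 1.3]
grip_width: -0.0002
```

```bash
python3 -m jog '[[-0.005,0,0,0,1],[-0.01,0,0,0,1],[-0.01,0,0,0,1]]'; python3 - <<'E'
from h import *
np.set_printoptions(precision=2,suppress=True)
snap('side','side12')
def sh(n,a,b,box):
    y0,y1,x0,x1=box
    A=cv2.cvtColor(cv2.imread(f'pics/{n}{a}.png'),6)[y0:y1,x0:x1].astype('f4');B=cv2.cvtColor(cv2.imread(f'pics/{n}{b}.png'),6)[y0:y1,x0:x1].astype('f4')
    return np.array(cv2.phaseCorrelate(A,B,cv2.createHanningWindow(A.shape[::-1],cv2.CV_32F))[0])
for a,b in ((11,12),): print(a,b,sh('side',a,b,(240,300,378,400)),sh('side',a,b,(260,310,400,450)))
E
```

```text
time_s: 12.48
position: [0.6109, 0.0393, 0.0395]
orientation: [180.0, -0.1, 93.3]
force: [-1.7, 11.2, 2.1]
grip_width: 0.0001
11 12 [0.28 1.5 ] [0.96 1.32]
```

```bash
python3 -m jog '[[0.2,0,0,0,1],[0.3,0,-0.3,0,1],[0.3,-0.1,-0.7,0,1],[0.3,-0.3,-1,0,1]]'; python3 -m jog '[[0.2,-0.4,-0.3,0,-1],[0.4,-0.8,-0.5,0,-1],[0.6,-1,-0.5,0,-1]]'; python3 - <<'E'
from h import *
np.set_printoptions(precision=2,suppress=True)
snap('top','top13');snap('side','side13')
def sh(n,a,b,box):
    y0,y1,x0,x1=box
    A=cv2.cvtColor(cv2.imread(f'pics/{n}{a}.png'),6)[y0:y1,x0:x1].astype('f4');B=cv2.cvtColor(cv2.imread(f'pics/{n}{b}.png'),6)[y0:y1,x0:x1].astype('f4')
    return np.array(cv2.phaseCorrelate(A,B,cv2.createHanningWindow(A.shape[::-1],cv2.CV_32F))[0])
for a,b in ((4,13),(9,13),(12,13)): 
  print(a,b,sh('side',a,b,(240,300,378,400)))
  if a!=12: print(sh('top',a,b,(155,200,322,346)))
A=[cv2.resize(cv2.imread(f'pics/top{k}.png')[150:205,320:350],None,fx=8,fy=8,interpolation=cv2.INTER_NEAREST) for k in (4,9,13)]
cv2.imwrite('pics/t13.png',np.hstack(A))
E
```

```text
time_s: 12.87
position: [0.5809, 0.0664, 0.1412]
orientation: [179.9, 0.0, 93.4]
force: [0.7, 0.3, 1.1]
grip_width: -0.0001
time_s: 13.12
position: [0.4792, 0.1169, 0.191]
orientation: [179.8, -0.0, 93.3]
force: [0.6, 1.0, 0.4]
grip_width: 0.0358
4 13 [-0.03 -1.39]
[-0.97  0.43]
9 13 [0.2  1.35]
[1.2  0.48]
12 13 [-0.22 -0.46]
```

View pics/t13.png

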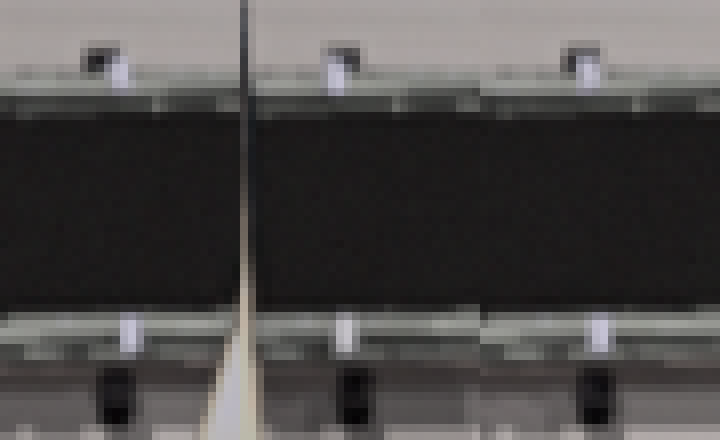

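The marks are now level with the plates in the top view, within about 1 mm. Next, the module.

```bash
python3 -m jog '[[0.2,-0.3,0,0.015,-1],[0.3,-0.5,0,0.015,-1],[0.3,-0.5,0,0.015,-1]]'; python3 - <<'E'
from h import *
snap('wrist','wrist14'); print(bot.observe()['position'],bot.observe()['orientation'])
E
```

```text
time_s: 13.47
position: [0.4241, 0.1449, 0.1881]
orientation: [-179.9, 0.0, 92.1]
force: [-0.2, -0.2, -0.8]
grip_width: 0.0849
[0.42622834 0.14464649 0.1884291 ] [-1.79973585e+02  2.05320823e-02  9.21345187e+01]
```

View pics/wrist14.png

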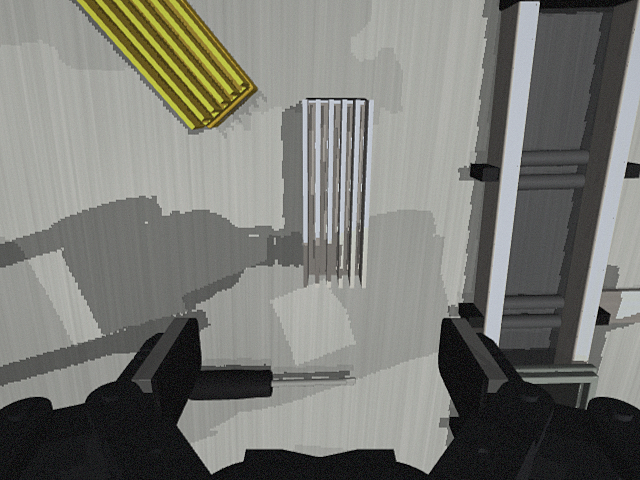

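```bash
python3 - <<'E'
from h import *
np.set_printoptions(precision=4,suppress=True)
a=ray('wrist14',[(304,100),(373,101),(367,288),(304,286)],.06);print(a,a.mean(0))
t=a[:2].mean(0)-a[2:].mean(0);print(np.degrees(np.arctan2(-t[0],t[1])))
for p,q in ((a[0],a[3]),(a[1],a[2])): t=p-q;print(np.degrees(np.arctan2(-t[0],t[1])))
E
python3 -c "
import cv2
t=cv2.imread('pics/wrist14.png');cv2.imwrite('pics/w14c.png',cv2.resize(t[90:300,270:400],None,fx=2.8,fy=2.8,interpolation=cv2.INTER_CUBIC))"
```

```text
[[0.4106 0.2283 0.06  ]
 [0.4532 0.2292 0.06  ]
 [0.4583 0.1037 0.06  ]
 [0.4136 0.1037 0.06  ]] [0.434  0.1662 0.06  ]
1.8533660996598964
1.379805072733321
2.323491554262903
```

View pics/w14c.png

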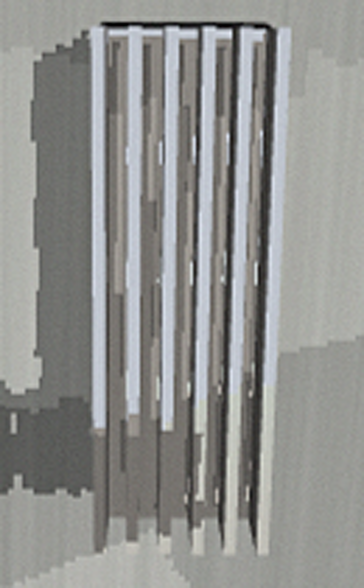

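```bash
python3 -m jog '[[0.2,0.08,0.1,0.004,-1],[0.21,0.08,0.5,0.004,-1],[0.21,0.08,0.9,0.004,-1],[0.21,0.08,1,0.004,-1],[0.21,0.08,1,0.004,-1]]'; python3 - <<'E'
from h import *
snap('wrist','wrist15');snap('side','side15'); print(bot.observe()['position'],bot.observe()['orientation'])
E
```

```text
time_s: 13.93
position: [0.4334, 0.1645, 0.086]
orientation: [-179.7, 0.1, 91.7]
force: [-0.5, -1.3, 0.7]
grip_width: 0.0856
[0.43581766 0.16550821 0.08919946] [1.79998833e+02 8.47013243e-03 9.16400862e+01]
```

View pics/wrist15.png

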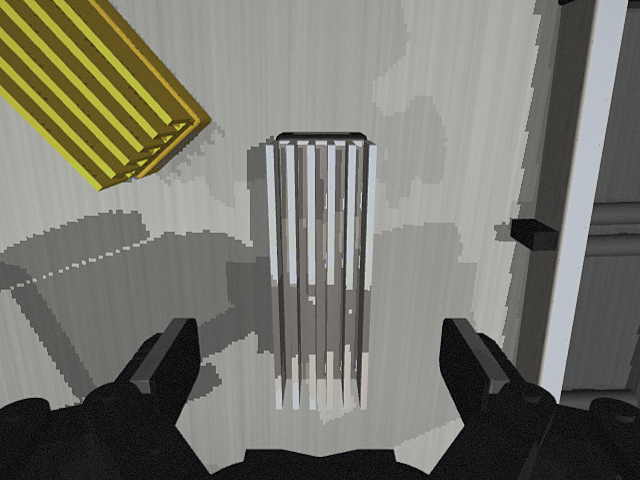

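```bash
python3 -m jog '[[0,0,0.35,0,-1],[0,0,0.65,0,-1],[0,0,0.65,0,-1],[0,0,0.65,0,0.3],[0,0,0.65,0,1],[0,0,0.65,0,1],[0,0,0.65,0,1],[0,0,0.65,0,1]]'; python3 -m jog '[[0,0,0,0,1],[0,0,0,0,1],[0,0,-0.1,0,1],[0,0,-0.2,0,1],[0,0,-0.4,0,1]]'
```

```text
time_s: 14.7
position: [0.436, 0.1661, 0.0256]
orientation: [179.9, -0.1, 91.7]
force: [-3.1, -0.5, 12.3]
grip_width: 0.0433
time_s: 15.12
position: [0.4339, 0.1653, 0.0638]
orientation: [-179.9, 0.0, 91.7]
force: [0.4, -0.7, -5.3]
grip_width: 0.0433
```

```bash
python3 -m jog '[[0,0,-0.3,0,1],[-0.1,0.08,-0.7,0,1],[-0.4,0.3,-1,0,1],[-0.7,0.6,-1,-0.02,1],[-1,0.85,-1,-0.02,1],[-1,0.85,-1,-0.02,1]]';  python3 -m jog '[[-0.3,0.2,-0.1,0,1],[-0.7,0.5,-0.2,0,1],[-1,0.8,-0.2,0,1],[-1.0,0.83,-0.2,0,1],[-1,0.83,-0.2,0,1]]'; python3 - <<'E'
from h import *
snap('wrist','wrist16');snap('side','side16'); print(bot.observe()['position'],bot.observe()['orientation'])
E
```

```text
time_s: 15.62
position: [0.5281, 0.0643, 0.1666]
orientation: [179.6, 0.1, 93.4]
force: [0.1, 0.5, -5.5]
grip_width: 0.0434
time_s: 16.03
position: [0.6142, -0.0291, 0.1848]
orientation: [179.8, 0.1, 93.3]
force: [0.3, -0.0, -5.0]
grip_width: 0.0435
[ 0.6109428  -0.02682302  0.18368919] [-1.79934306e+02 -1.96056223e-02  9.33988056e+01]
```

View pics/wrist16.png

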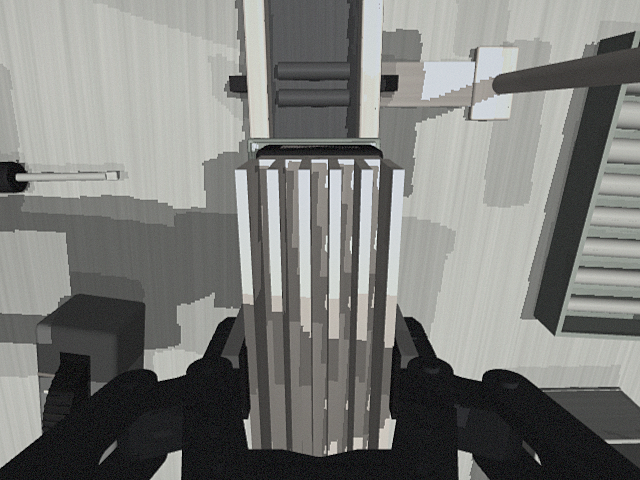

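View pics/side16.png

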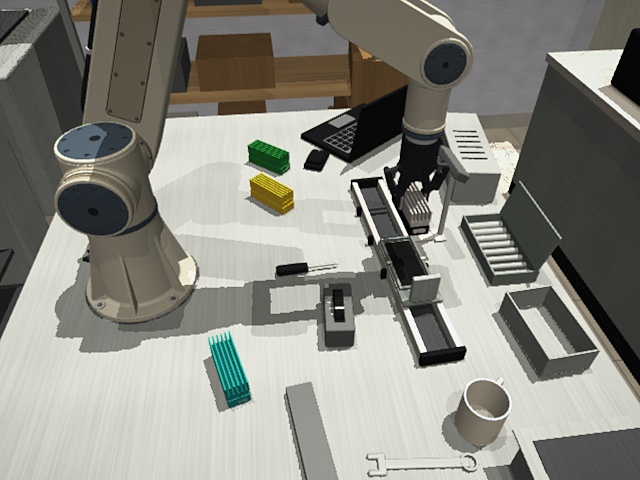

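```bash
python3 -m jog '[[-0.2,0,0,0,1],[-0.275,0,0.2,0,1],[-0.275,0,0.6,0,1],[-0.275,0,0.9,0,1],[-0.275,0,1,0,1],[-0.275,0,1,0,1]]'; python3 - <<'E'
from h import *
snap('wrist','wrist17');snap('side','side17'); print(bot.observe()['position'],bot.observe()['force'])
s=cv2.imread('pics/side17.png');cv2.imwrite('pics/s17c.png',cv2.resize(s[190:320,350:460],None,fx=5,fy=4.5,interpolation=cv2.INTER_CUBIC))
E
```

```text
time_s: 16.63
position: [0.6102, -0.053, 0.0811]
orientation: [-179.6, -0.1, 93.5]
force: [-0.5, -0.5, -5.6]
grip_width: 0.0432
[ 0.61357738 -0.05344851  0.0846617 ] [-0.39388144 -0.46591362 -5.12589325]
```

View pics/s17c.png

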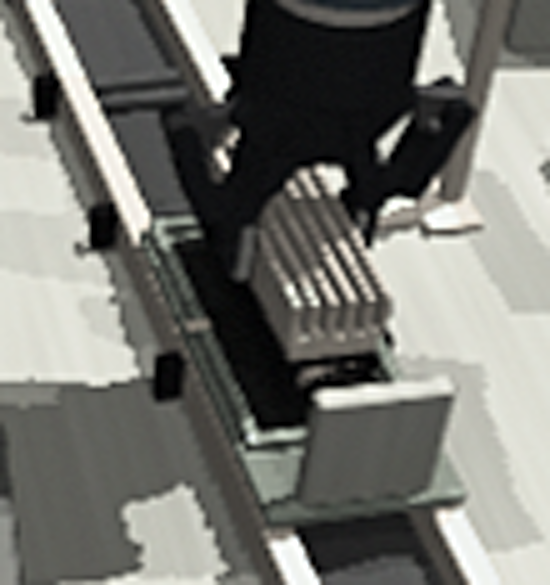

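View pics/wrist17.png

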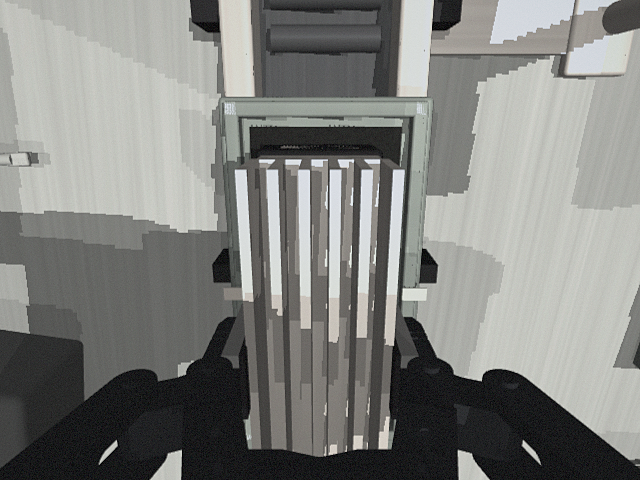

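```bash
python3 -m jog '[[0,0.02,0.05,0,1],[0,0.02,0.09,0,1],[0,0.02,0.11,0,1],[0,0.02,0.11,0,1]]'; python3 -m jog '[[0,0,0.01,0,1],[0,0,0.02,0,1],[0,0,0.03,0,1]]'; python3 -m jog '[[0,0,0.01,0,1],[0,0,0.02,0,1]]'
```

```text
time_s: 17.07
position: [0.6154, -0.0539, 0.0727]
orientation: [180.0, 0.0, 93.5]
force: [-0.8, -0.9, -5.4]
grip_width: 0.0432
time_s: 17.32
position: [0.6154, -0.054, 0.0696]
orientation: [180.0, 0.0, 93.5]
force: [-0.0, -0.4, -4.8]
grip_width: 0.0429
time_s: 17.48
position: [0.6154, -0.054, 0.0677]
orientation: [180.0, 0.0, 93.5]
force: [-6.4, -0.1, 12.9]
grip_width: 0.043
```

```bash
python3 -m jog '[[0,0,-0.015,0,1],[0,0,-0.015,0,1]]'; python3 -m jog '[[0,0,0,0,0.2],[0,0,0,0,-0.2],[0,0,0,0,-0.2],[0,0,0,0,-0.2]]'; python3 - <<'E'
from h import *
snap('wrist','wrist18');snap('side','side18'); print(bot.observe()['position'],bot.observe()['force'],bot.observe()['grip_width'])
s=cv2.imread('pics/side18.png');cv2.imwrite('pics/s18c.png',cv2.resize(s[190:320,350:460],None,fx=5,fy=4.5,interpolation=cv2.INTER_CUBIC))
E
```

```text
time_s: 17.65
position: [0.6155, -0.054, 0.0692]
orientation: [180.0, 0.0, 93.5]
force: [1.0, 0.5, -6.0]
grip_width: 0.0431
time_s: 17.98
position: [0.6159, -0.054, 0.0695]
orientation: [179.9, 0.0, 93.5]
force: [0.4, -0.6, 0.1]
grip_width: 0.0514
[ 0.61567828 -0.05397581  0.06936036] [ 0.50889661 -0.07335651  0.04587783] 0.05121362151208077
```

View pics/s18c.png

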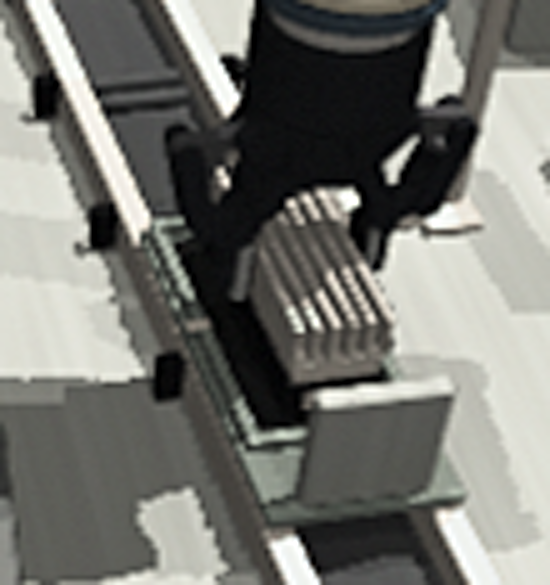

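View pics/wrist18.png

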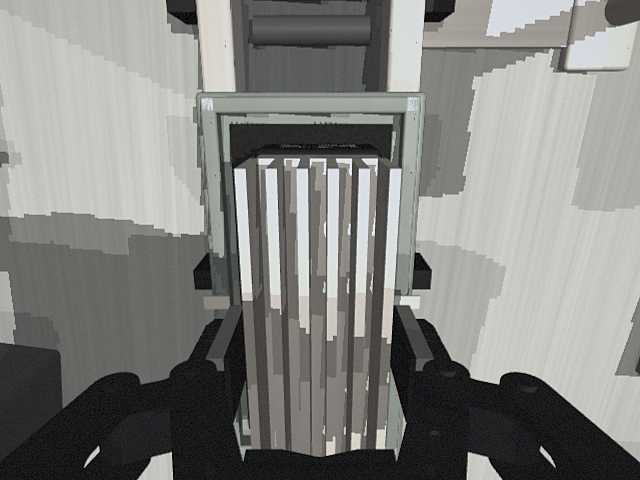

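```bash
python3 - <<'E'
from h import *
np.set_printoptions(precision=1,suppress=True)
im=cv2.imread('pics/side18.png')
y=np.radians(3.4); Y=np.array([-np.sin(y),np.cos(y)]);X=np.array([np.cos(y),np.sin(y)])
c=np.array([.6155,-.0535]); t=np.array([.6123,-.0540])
big=cv2.resize(im[190:320,350:460],None,fx=5,fy=4.5,interpolation=cv2.INTER_CUBIC)
def draw(P,col):
    q=proj('side18',P); q=(q-[350,190])*[5,4.5]; cv2.polylines(big,[q.astype(int)],True,col,1)
def rect(c,hx,hy,z): return [np.r_[c+a*hx*X+b*hy*Y,z] for a,b in((1,1),(1,-1),(-1,-1),(-1,1))]
draw(rect(c,.022,.065,.102),(0,0,255));draw(rect(c,.022,.065,.042),(255,0,0));draw(rect(t,.035,.077,.042),(0,255,255))
draw(rect(t,.035,.077,.05),(0,255,0))
cv2.imwrite('pics/s18m.png',big)
E
```

```text
(no output)
```

View pics/s18m.png

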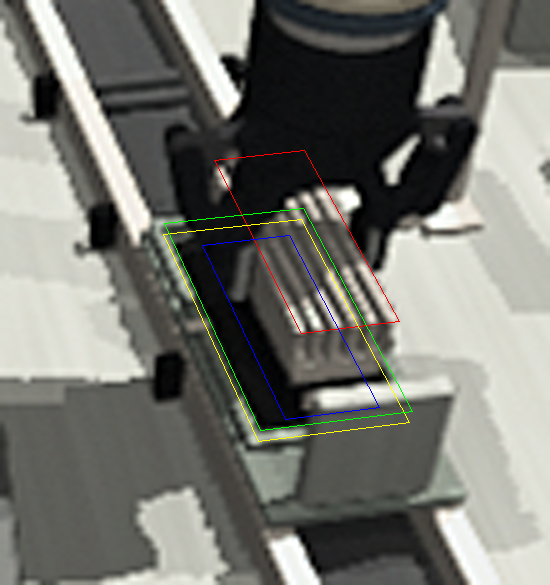

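The projected model matches the picture: the module stands inside the tray. I'll lift off and go behind the tab.

```bash
python3 -m jog '[[0,0,-0.15,0,-0.3],[0,0,-0.5,0,-0.3],[0,0,-0.9,0,-0.3],[0,0,-1,0,0.3],[-0.4,0,-1,0,1],[-0.8,0,-1,0,1],[-0.8,0,-1,0,1]]'; python3 - <<'E'
from h import *
snap('wrist','wrist19');snap('side','side19'); print(bot.observe()['position'],bot.observe()['force'],bot.observe()['grip_width'])
E
```

```text
time_s: 18.67
position: [0.621, -0.1393, 0.1699]
orientation: [179.9, 0.2, 93.4]
force: [0.2, 0.6, 0.3]
grip_width: 0.0073
[ 0.62008652 -0.13513977  0.16900864] [0.76377963 0.18570842 0.22055807] -8.732405216112205e-05
```

View pics/wrist19.png

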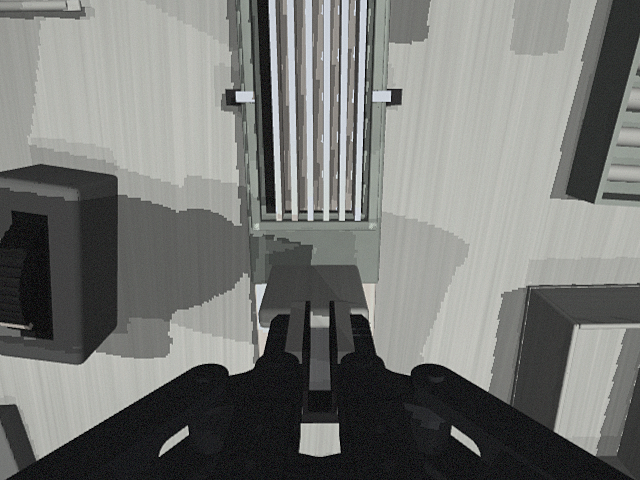

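View pics/side19.png

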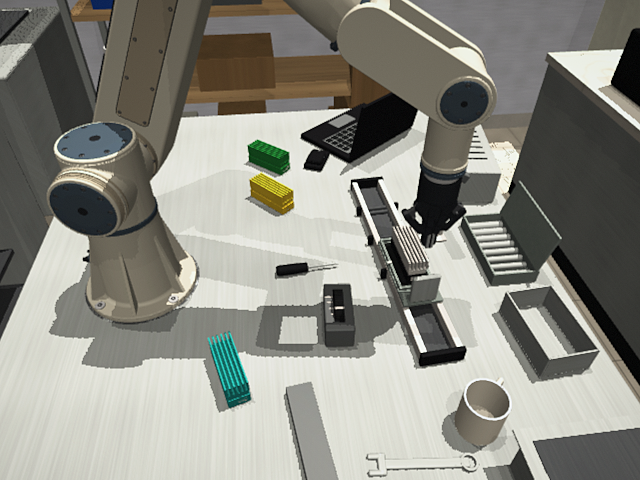

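```bash
python3 -m jog '[[-0.4,-0.03,0,0,1],[-0.82,-0.03,0,0,1],[-0.85,-0.03,0.1,0,1],[-0.85,-0.03,0.5,0,1],[-0.85,-0.03,0.9,0,1],[-0.85,-0.03,1.0,0,1],[-0.85,-0.03,1.0,0,1]]'; python3 -m jog '[[0.1,0,0.03,0,1],[0.17,0,0.03,0,1],[0.21,0,0.03,0,1],[0.25,0,0.03,0,1]]'
```

```text
time_s: 19.35
position: [0.6197, -0.2169, 0.0655]
orientation: [-179.6, -0.2, 93.5]
force: [-0.8, -0.0, 0.4]
grip_width: -0.0003
time_s: 19.68
position: [0.6219, -0.193, 0.068]
orientation: [179.8, 0.1, 93.5]
force: [0.2, -0.6, 0.2]
grip_width: -0.0001
```

```bash
python3 -m jog '[[0.03,0,0,0,1],[0.05,0,0,0,1],[0.07,0,0,0,1],[0.1,0,0,0,1]]'; python3 -m jog '[[0.03,0,0,0,1],[0.06,0,0,0,1],[0.1,0,0,0,1],[0.14,0,0,0,1]]'; python3 -m jog '[[0.05,0,0,0,1],[0.1,0,0,0,1],[0.15,0,0,0,1],[0.2,0,0,0,1],[0.25,0,0,0,1],[0.3,0,0,0,1],[0.35,0,0,0,1],[0.4,0,0,0,1]]'
```

```text
time_s: 20.02
position: [0.621, -0.1865, 0.0671]
orientation: [179.9, 0.3, 93.5]
force: [-0.6, -17.0, 1.9]
grip_width: 0.0001
time_s: 20.35
position: [0.6195, -0.1702, 0.0664]
orientation: [180.0, 0.0, 93.4]
force: [0.3, -1.4, 0.8]
grip_width: -0.0
time_s: 21.02
position: [0.6168, -0.1294, 0.0659]
orientation: [-180.0, -0.0, 93.5]
force: [-1.5, -1.2, 0.1]
grip_width: 0.0
```

```bash
python3 -m jog '[[0.04,0,0,0,1],[0.08,0,0,0,1],[0.12,0,0,0,1],[0.16,0,0,0,1],[0.2,0,0,0,1],[0.24,0,0,0,1],[0.28,0,0,0,1],[0.32,0,0,0,1]]'; python3 -m jog '[[0.02,0,0,0,1],[0.04,0,0,0,1],[0.06,0,0,0,1],[0.08,0,0,0,1]]'; python3 -m jog '[[0.02,0,0,0,1],[0.04,0,0,0,1],[0.06,0,0,0,1]]'
```

```text
time_s: 21.68
position: [0.6149, -0.0977, 0.066]
orientation: [-180.0, -0.0, 93.5]
force: [-0.6, -0.7, 0.0]
grip_width: -0.0
time_s: 22.02
position: [0.6145, -0.09, 0.066]
orientation: [180.0, 0.0, 93.5]
force: [-0.4, -1.1, -0.7]
grip_width: 0.0
time_s: 22.27
position: [0.6143, -0.0855, 0.0661]
orientation: [180.0, 0.1, 93.5]
force: [-0.3, -18.9, -1.5]
grip_width: 0.0
```

```bash
python3 -m jog '[[0.02,0,0,0,1],[0.03,0,0,0,1]]'; python3 -m jog '[[0.02,0,0,0,1],[0.04,0,0,0,1]]';  python3 -m jog '[[0.02,0,0,0,1],[0.03,0,0,0,1]]'
```

```text
time_s: 22.43
position: [0.6141, -0.0829, 0.0661]
orientation: [180.0, 0.1, 93.5]
force: [-1.0, -12.2, -0.0]
grip_width: 0.0002
time_s: 22.6
position: [0.6138, -0.0782, 0.0661]
orientation: [180.0, 0.1, 93.5]
force: [0.4, -6.1, -0.9]
grip_width: -0.0
time_s: 22.77
position: [0.6136, -0.0741, 0.066]
orientation: [180.0, 0.0, 93.5]
force: [0.7, -2.0, -0.1]
grip_width: 0.0001
```

```bash
python3 -m jog '[[0.02,0,0,0,1],[0.035,0,0,0,1],[0.035,0,0,0,1]]'; python3 - <<'E'
from h import *
snap('wrist','wrist20');snap('side','side20');print(bot.observe()['position'],bot.observe()['force'])
E
python3 -m jog '[[-0.15,0,0,0,1],[-0.35,0,0,0,1],[-0.4,0,-0.3,0,1],[-0.4,0,-0.7,0,1],[-0.4,0,-1,0,1],[-0.4,0,-1,0,1]]'; python3 - <<'E'
from h import *
snap('wrist','wrist21');snap('side','side21');snap('top','top21')
c=cv2.imread('pics/wrist21.png')
E
```

```text
time_s: 23.02
position: [0.6133, -0.07, 0.066]
orientation: [-180.0, -0.0, 93.5]
force: [0.6, 0.1, 0.7]
grip_width: -0.0001
[ 0.61330575 -0.07022099  0.06598244] [0.19985292 0.42286329 0.11781901]
time_s: 23.62
position: [0.6194, -0.1123, 0.1727]
orientation: [179.5, 0.1, 93.4]
force: [1.5, -0.6, 2.0]
grip_width: 0.0002
```

View pics/wrist21.png

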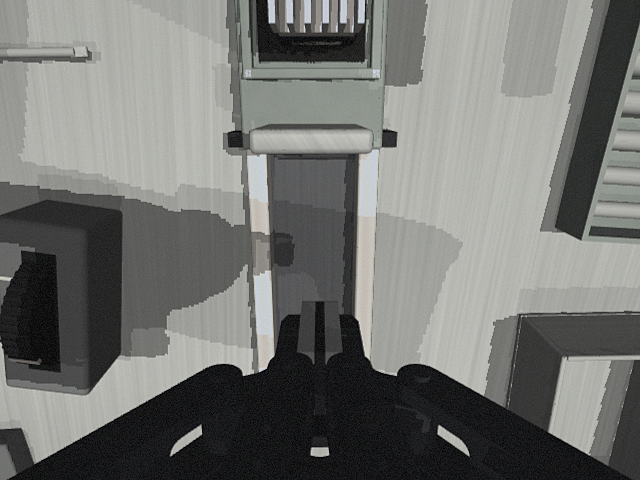

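View pics/side21.png

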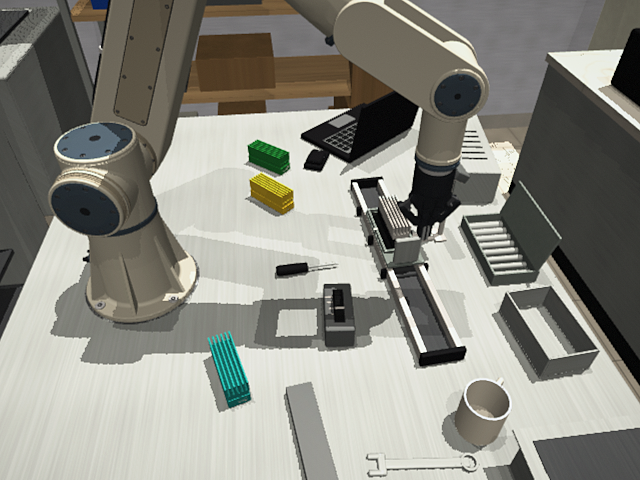

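View pics/top21.png

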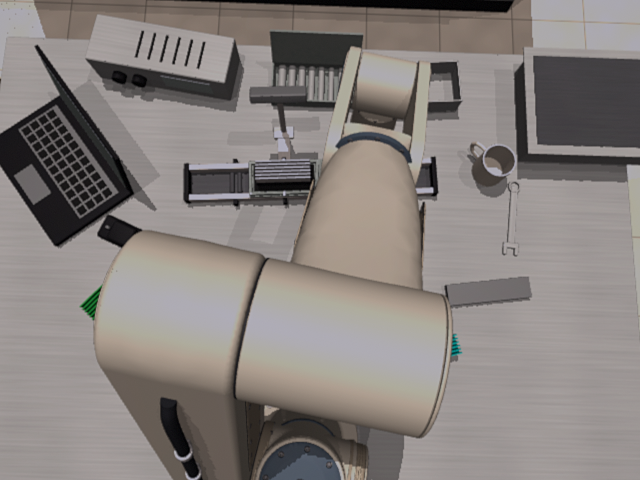

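```bash
python3 - <<'E'
import cv2
t=cv2.imread('pics/top21.png');cv2.imwrite('pics/t21c.png',cv2.resize(t[150:210,240:330],None,fx=8,fy=8,interpolation=cv2.INTER_NEAREST))
E
```

```text
(no output)
```

View pics/t21c.png

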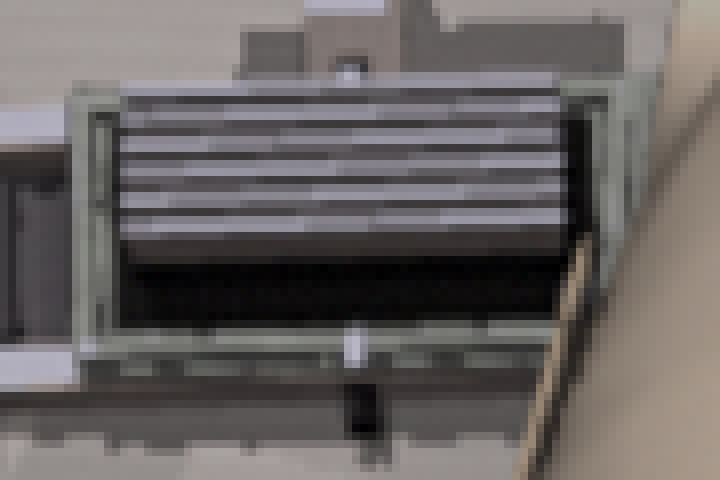

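```bash
python3 -m jog '[[-0.2,-0.4,0,0.03,1],[-0.4,-0.7,0,0.06,1],[-0.8,-1,0,0.09,1],[-0.8,-1,0,0.09,1]]'; python3 -m jog '[[-0.15,-0.35,0,0,1],[-0.3,-0.7,0,0,1],[-0.3,-0.86,0,0,1],[-0.3,-0.86,0,0,1]]'; python3 - <<'E'
from h import *
snap('wrist','wrist22');snap('top','top22');print(bot.observe()['position'],bot.observe()['orientation'])
t=cv2.imread('pics/top22.png');cv2.imwrite('pics/t22c.png',cv2.resize(t[150:210,240:340],None,fx=8,fy=8,interpolation=cv2.INTER_NEAREST))
E
```

```text
time_s: 24.1
position: [0.5159, -0.199, 0.164]
orientation: [-179.7, 0.0, 85.2]
force: [0.2, 0.4, -0.9]
grip_width: -0.0001
time_s: 24.43
position: [0.428, -0.2188, 0.1642]
orientation: [-179.7, -0.1, 85.3]
force: [-0.1, -0.2, -1.0]
grip_width: -0.0001
[ 0.43211583 -0.21934656  0.16519121] [-1.79941046e+02 -3.59024986e-02  8.53205728e+01]
```

View pics/wrist22.png

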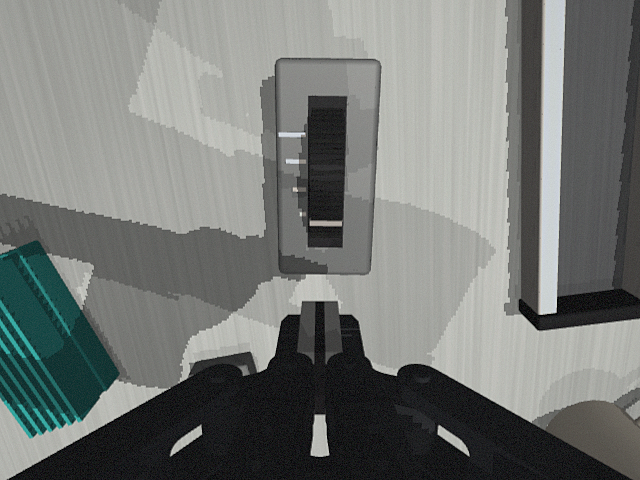

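View pics/t22c.png

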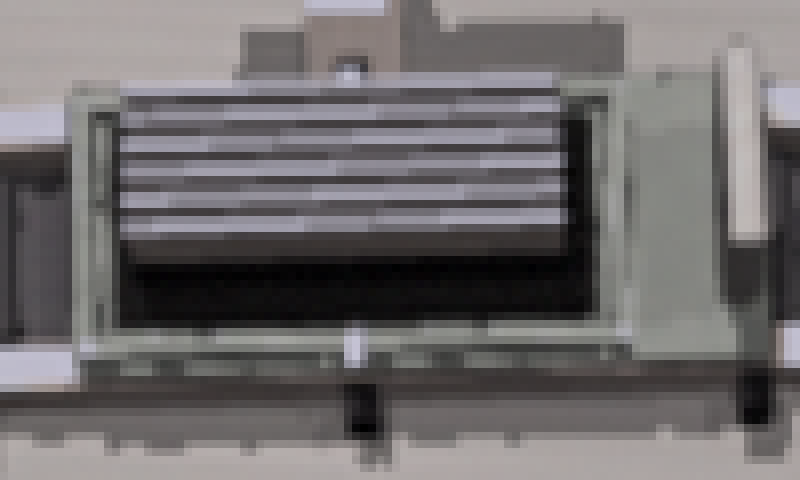

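```bash
python3 - <<'E'
from h import *
np.set_printoptions(precision=4,suppress=True)
b=ray('wrist22',[(276,60),(381,60),(370,273),(279,273)],.058);print('box',b,b.mean(0))
s=ray('wrist22',[(309,96),(348,96),(342,248),(307,248)],.058);print('slot',s,s.mean(0))
print('line',ray('wrist22',[(325,223)],.0774))
e=b[:2].mean(0)-b[2:].mean(0);print('yaw',np.degrees(np.arctan2(-e[0],e[1])))
e=s[:2].mean(0)-s[2:].mean(0);print('yaw',np.degrees(np.arctan2(-e[0],e[1])))
for w in (.085,.08): print(ray('wrist22',[(309,165),(347,165)],w))
E
```

```text
box [[ 0.4116 -0.1126  0.058 ]
 [ 0.4694 -0.1175  0.058 ]
 [ 0.4574 -0.2432  0.058 ]
 [ 0.399  -0.2384  0.058 ]] [ 0.4343 -0.1779  0.058 ]
slot [[ 0.428  -0.1328  0.058 ]
 [ 0.45   -0.1347  0.058 ]
 [ 0.4405 -0.2248  0.058 ]
 [ 0.4185 -0.223   0.058 ]] [ 0.4343 -0.1788  0.058 ]
line [[ 0.4314 -0.2025  0.0774]]
yaw -5.59204086715414
yaw -6.021092052200411
[[ 0.4256 -0.1681  0.085 ]
 [ 0.4456 -0.1698  0.085 ]]
[[ 0.4254 -0.1687  0.08  ]
 [ 0.4459 -0.1704  0.08  ]]
```

```bash
python3 -m jog '[[0.32,0,0.3,0.006,1],[0.32,0,0.65,0.006,1],[0.32,0,0.73,0.006,1],[0.32,0,0.73,0.006,1]]'; python3 -m jog '[[0,0,0.02,0,1],[0,0,0.03,0,1]]';python3 -m jog '[[0,0,0.015,0,1],[0,0,0.02,0,1]]'
```

```text
time_s: 24.87
position: [0.4342, -0.1864, 0.0906]
orientation: [-179.7, -0.1, 84.9]
force: [0.4, 0.1, -0.1]
grip_width: 0.0001
time_s: 25.03
position: [0.4365, -0.1882, 0.0909]
orientation: [179.9, 0.0, 84.8]
force: [-0.4, -1.7, 1.3]
grip_width: 0.0001
time_s: 25.2
position: [0.436, -0.1881, 0.0889]
orientation: [179.9, 0.0, 84.8]
force: [-0.1, 0.8, -0.3]
grip_width: -0.0002
```

```bash
python3 -m jog '[[0,-0.015,0.015,0,1],[0,-0.015,0.02,0,1]]';python3 -m jog '[[0,0,0.01,0,1],[0,0,0.02,0,1]]';python3 -m jog '[[0,0,0.01,0,1],[0,0,0.01,0,1]]'
```

```text
time_s: 25.37
position: [0.4336, -0.1875, 0.0863]
orientation: [180.0, 0.0, 84.8]
force: [0.0, -0.5, -0.6]
grip_width: 0.0001
time_s: 25.53
position: [0.4339, -0.1876, 0.0845]
orientation: [180.0, 0.0, 84.8]
force: [-4.8, 0.2, 21.7]
grip_width: -0.0002
time_s: 25.7
position: [0.434, -0.1879, 0.0845]
orientation: [180.0, 0.1, 84.8]
force: [-6.8, -1.5, 22.4]
grip_width: -0.0001
```

```bash
python3 -m jog '[[0,0,-0.01,0,1],[0.03,0,-0.01,0,1],[0.06,0,-0.01,0,1],[0.09,0,-0.01,0,1],[0.12,0,-0.01,0,1],[0.15,0,-0.01,0,1],[0.175,0,-0.01,0,1],[0.175,0,-0.01,0,1]]'; python3 - <<'E'
from h import *
snap('wrist','wrist23');snap('side','side23')
s=cv2.imread('pics/side23.png');cv2.imwrite('pics/s23c.png',cv2.resize(s[270:360,300:380],None,fx=7,fy=6.5,interpolation=cv2.INTER_CUBIC))
E
```

```text
time_s: 26.37
position: [0.4356, -0.1698, 0.0847]
orientation: [180.0, 0.0, 84.8]
force: [-2.0, 1.0, 10.1]
grip_width: 0.0001
```

View pics/s23c.png

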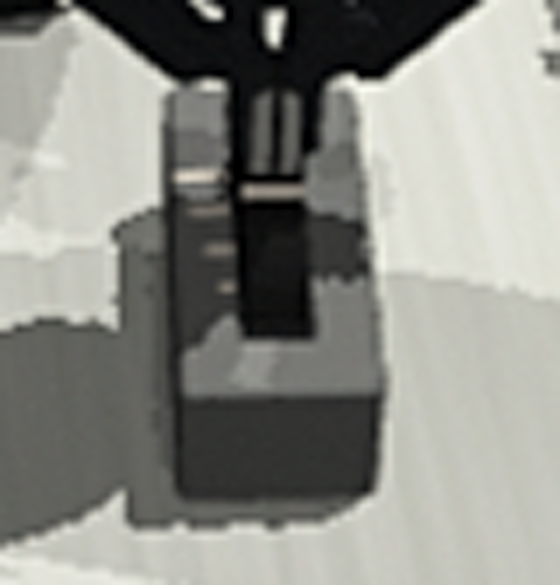

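View pics/wrist23.png

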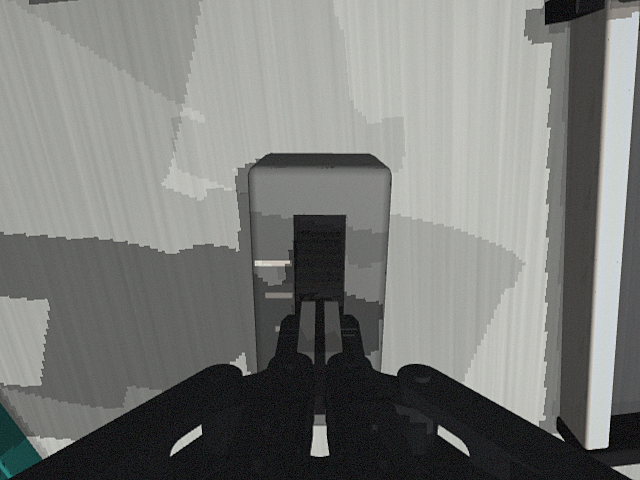

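```bash
python3 -m jog '[[0,0,-0.05,0,1],[0,0,-0.2,0,1],[-0.2,0,-0.35,0,1],[-0.45,0,-0.35,0,1],[-0.45,0,-0.35,0,1]]'; python3 - <<'E'
from h import *
np.set_printoptions(precision=4,suppress=True)
snap('wrist','wrist24');snap('side','side24');print(bot.observe()['position'])
s=cv2.imread('pics/side24.png');cv2.imwrite('pics/s24c.png',cv2.resize(s[270:360,300:380],None,fx=7,fy=6.5,interpolation=cv2.INTER_CUBIC))
E
```

```text
time_s: 26.88
position: [0.4324, -0.2178, 0.1204]
orientation: [179.8, 0.1, 84.8]
force: [0.4, 0.4, 0.5]
grip_width: -0.0001
[ 0.431  -0.2152  0.1191]
```

View pics/wrist24.png

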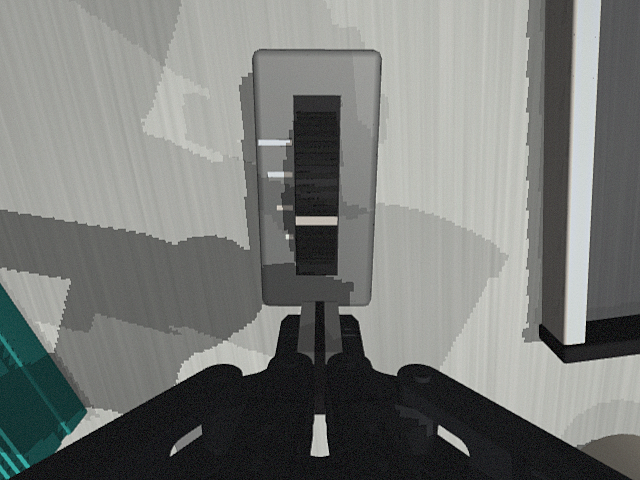

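View pics/s24c.png

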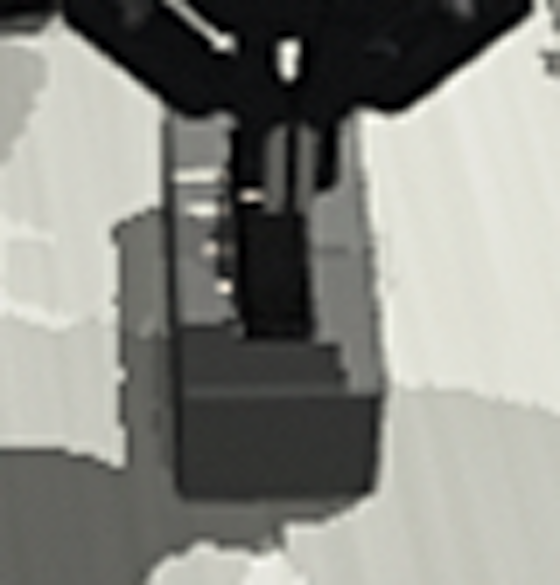

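```bash
cat >> h.py <<'E'
def wheel(f,uv,c=(.4338,-.1777),yaw=-5.2):
    from scipy.optimize import brentq
    Y=np.array([-np.sin(np.radians(yaw)),np.cos(np.radians(yaw))])
    def g(a):
        z=.045+.04*np.cos(a); p=ray(f,[uv],z)[0]
        return (p[:2]-c)@Y-.04*np.sin(a)
    return np.degrees(brentq(g,-1.2,1.2))
E
python3 - <<'E'
from h import *
print(wheel('wrist22',(325,223)),wheel('wrist24',(316,221)))
E
```

```text
-39.194580842973146 -13.48174321266757
```

One click done (line at −13°). I'll repeat the identical stroke.

```bash
python3 -m jog '[[0.2,0,0,0,1],[0.275,0,0.15,0,1],[0.275,0,0.28,0,1],[0.275,0,0.32,0,1],[0.275,0,0.34,0,1],[0.275,0,0.35,0,1],[0.275,0,0.35,0,1]]'; python3 -m jog '[[0.03,0,0,0,1],[0.06,0,0,0,1],[0.09,0,0,0,1],[0.12,0,0,0,1],[0.15,0,0,0,1],[0.175,0,0,0,1],[0.175,0,0,0,1]]';  python3 -m jog '[[0,0,-0.05,0,1],[0,0,-0.2,0,1],[-0.2,0,-0.35,0,1],[-0.45,0,-0.35,0,1],[-0.45,0,-0.35,0,1]]'; python3 - <<'E'
from h import *
snap('wrist','wrist25');print(bot.observe()['position'])
E
```

```text
time_s: 27.57
position: [0.4326, -0.1869, 0.0847]
orientation: [-179.8, -0.0, 84.9]
force: [-7.6, -0.0, 13.5]
grip_width: 0.0001
time_s: 28.15
position: [0.4342, -0.1691, 0.0846]
orientation: [-179.9, -0.0, 84.8]
force: [-5.8, 1.8, 11.8]
grip_width: 0.0001
time_s: 28.57
position: [0.4325, -0.2177, 0.1206]
orientation: [179.8, 0.1, 84.8]
force: [0.2, -0.2, 0.2]
grip_width: -0.0001
[ 0.43175899 -0.21617103  0.11984081]
```

View pics/wrist25.png

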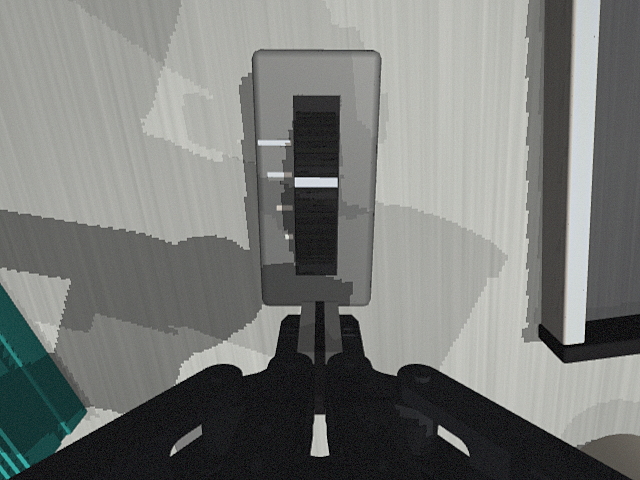

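The line is at v=182, about +12°: two clicks. One more stroke.

```bash
python3 -m jog '[[0.2,0,0,0,1],[0.275,0,0.15,0,1],[0.275,0,0.28,0,1],[0.275,0,0.32,0,1],[0.275,0,0.34,0,1],[0.275,0,0.35,0,1],[0.275,0,0.35,0,1]]'; python3 -m jog '[[0.03,0,0,0,1],[0.06,0,0,0,1],[0.09,0,0,0,1],[0.12,0,0,0,1],[0.15,0,0,0,1],[0.175,0,0,0,1],[0.175,0,0,0,1]]';  python3 -m jog '[[0,0,-0.05,0,1],[0,0,-0.2,0,1],[-0.2,0,-0.35,0,1],[-0.45,0,-0.35,0,1],[-0.45,0,-0.35,0,1]]'; python3 - <<'E'
from h import *
snap('wrist','wrist26');print(bot.observe()['position']); print(wheel('wrist25',(316,182)))
E
```

```text
time_s: 29.2
position: [0.4328, -0.187, 0.0847]
orientation: [-179.9, -0.0, 84.8]
force: [-6.8, 0.5, 12.4]
grip_width: 0.0001
time_s: 29.78
position: [0.4344, -0.1693, 0.0847]
orientation: [-179.9, -0.0, 84.8]
force: [-5.0, 1.6, 10.5]
grip_width: 0.0002
time_s: 30.2
position: [0.4327, -0.2178, 0.1208]
orientation: [179.8, 0.1, 84.8]
force: [0.1, -0.8, 0.7]
grip_width: 0.0004
[ 0.4318853  -0.21629286  0.12001619]
11.829728265170148
```

View pics/wrist26.png

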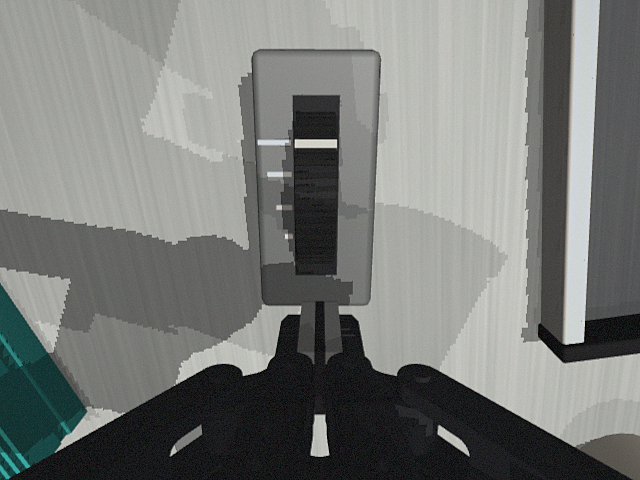

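The line now sits level with the longest tick (v=143): three clicks. I'll raise the arm clear and do a final check.

```bash
python3 -m jog '[[-0.1,-0.1,-0.4,0,1],[-0.2,-0.3,-0.8,0,1],[-0.4,-0.5,-1,0,1],[-0.4,-0.5,-1,0,1]]'; python3 - <<'E'
from h import *
snap('top','top27');snap('side','side27');print(wheel('wrist26',(316,143)))
t=cv2.imread('pics/top27.png');cv2.imwrite('pics/t27c.png',cv2.resize(t[150:210,240:340],None,fx=8,fy=8,interpolation=cv2.INTER_NEAREST))
E
```

```text
time_s: 30.58
position: [0.3771, -0.2522, 0.2234]
orientation: [179.8, 0.2, 84.8]
force: [1.5, -0.7, 0.7]
grip_width: -0.0
36.87551847999083
```

View pics/t27c.png

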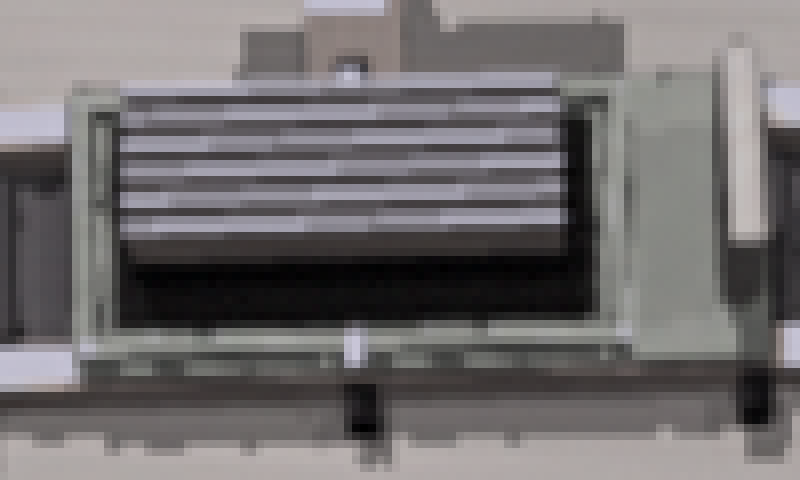

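View pics/side27.png

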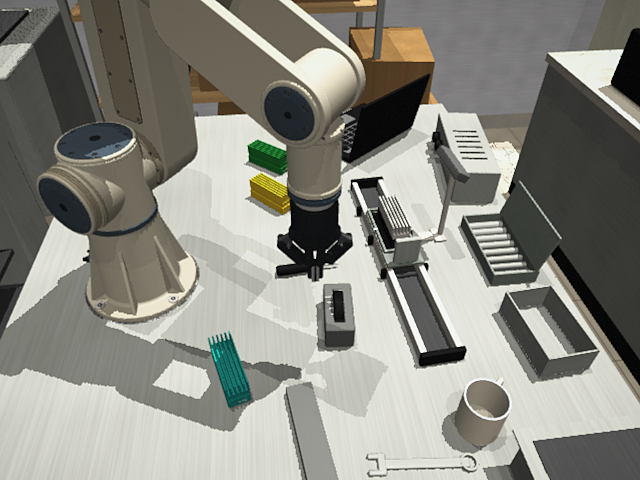

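```bash
python3 -c "
from bench import bot
print(bot.observe()['time_s'],bot.close_job())"
```

```text
the job is handed in; nothing more can be done
30.6833 None
```

I did all three parts in the order asked and handed the job in at 30.7 s of the 72 s allowed.

- **Loading station:** I pushed the carrier to the first detent. A check touch then moved it about 3 mm past the plates, and it did not spring back as described. I nudged it level again from its leading end before loading.
- **Module:** I set the silver module in the tray and let go. A model projected into the side view matched it standing inside. It sits a few millimetres toward the far side, with roughly 6 mm of gap on the far side and 20 mm on the near side. Contact force at touchdown was about 18 N.
- **Light station:** I pushed the loaded carrier on to the next detent. In the top view its marks are level with the light-station plates to within about 1 mm, and did not move in later pictures.
- **Dimmer:** I rolled the wheel in three one-click strokes and looked after each. The line read about −13°, +12° and then +37°, level with the longest tick; three clicks should be +36°.

**Disagreements:**
- Wrist-camera readings taken close to the slide differed from touch contacts by several millimetres, so I relied on the marks against the plates instead.
- Pushing into and out of the detents peaked at 17 to 19 N, more than the 7 to 8 N stated.

In the last side picture the other objects in view were where they started. The arm partly hid the yellow block and hid the screwdriver and mouse, so I did not recheck those. The arm was clear of everything.

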